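# Hang the red fish slice on the crowded hook rack

## Robot

A 7-joint arm with a two-finger parallel gripper is mounted at the origin on a cart in front of the work surface, level with it; the furniture and walls round the work are solid. World frame = base frame: x ahead of the robot, y to its left, z up, the work surface at z = 0. Lengths are in m, angles in rad, forces in N, time in s.
With the tool pointing down it reaches from about 0.35 to 0.9 m from the base axis. Payload 8.1 kg.
Tool frame: the origin (TCP) lies at the very end of the fingers, on their centre line; the grasp point (between the pads) lies 19 mm behind it; z points along the fingers, y is the line along which they close (so a half turn about z gives the same grasp; the last joint's range is limited). The gripper opens to 92 mm and grips with 3 to 60 N. Pads are 19 mm wide; open, the fingers measure 130 mm over their backs; the gripper's body (75 mm by 190 mm) begins 47 mm behind the grasp point.
Start: joints at [-1.238, 0.434, 0.025, 1.573, -0.012, 1.134, -0.075], TCP at [0.264, 0.567, 0.227] pointing down, gripper open.
Joint ranges: [-2.62, 2.62], [-0.44, 2.09], [-1.27, 1.32], [0.08, 2.57], [-1.32, 4.46], [0.12, 2], [-2.74, 2.74]. Speed limits (rad/s): [2.22, 2.22, 3.01, 3.01, 3.14, 3.14, 3.14].

## Interface

Orientations are given as a rotation vector (axis times angle).
In Python, from cell import readout, cams, job gives the robot as it stands.
- The arm moves only by the tool drive_tool, never from a script. Its argument "commands" is a list of rows, each a list of 3 entries, a list of its own where there are three numbers: the turn, a rotation vector about the tool's x, y, z in rad, then the shift along the tool's x, y, z in cm, then the gripper's target within -1 to 1 (fully open at 1, half-way at 0, shut at -1). A call has 1 to 20 rows; each row is the pose to reach, as a shift and turn from the pose commanded when the call began, along the tool's axes at that moment; what a row does not reach only later rows make up. A row lasts 1/12 s, in which the tool goes at most 41.7 mm and 7.16 degrees, less where a joint would pass 70% of its speed; a pose out of reach is approached as far as the arm can. A call with a gripper value outside its range is refused whole. The fingers move at their own pace and stop on an object; "newtons" is the grip in N (left out, the last holds). Time passes only in rows, so rows that repeat a pose let the fingers close. It gives the time, the measured TCP pose, the force, the opening and the grip force at its end, in the units of the state.
- readout.observe(): the state, without advancing time (a new reading comes with each control period).
- cams.get_image(name): name is "scene" or "top" or "wrist"; returns the picture (400x640x3 uint8, blue, green, red); there is no depth.
- cams.camera_info(name): a dict with "camera_matrix" (3x3 intrinsics, pixels), "R" (3x3) and "t" (3): a world point X has camera coordinates R X + t. Camera axes: x right, y down, z forward; pixel columns grow to the right and rows downward; lengths in m; the calibration is good to about 2 mm. A picture is of the moment at which its call begins: read the wrist's pose just before it. camera_info takes no time and is no camera call; for the wrist camera it gives the pose at the moment of the call.
- job.sign_off(): hands the job in; it is judged then, once.
The state is a dict: "clock": time; "joints": joint angles; "dq": joint speeds; "joint_efforts": joint torques, N m; "position": TCP position; "ee_rot": TCP orientation; "force": force on the tool from outside, world axes, zero at the start; "ft_torque": the same for the moment, N m; "width": opening from 0.0 (shut) to 1.0 (fully open); "gripper_force": force on a finger pad.
Only numpy, scipy, OpenCV 4.12 (cv2) and the standard library are available. Lean on these libraries where they do the work, as an engineer would, in place of code of your own. Each camera call takes 0.05 s, during which the arm holds its last target. There are 200 camera calls.

## Task

Take the red-handled slice from its drip rest and hang it in the empty middle place of the hook rack, knob on top and blade down: push its thin neck through the yellow spring gate until the gate has snapped shut behind it, then set it down gently so that it hangs freely, without dropping it. Do not lean hard on the hook bar, knock the two tools hanging on either side, or disturb the salt jar, the pepper jar and the blue dish.

Things in the scene. Friction and masses are not known exactly. Their poses are not given: they have to be found in the camera images.
- slice_grip (a point): Red-handled steel fish slice, 230 mm long, about 0.15 kg, loose; point = centre of its handle. Its z runs along the tool from blade to knob, y across the blade's width, x through its thickness. Handle z -40 to +40 mm, 14 mm thick (x), 18 mm wide (y): grip across the 18 mm. Above it a round neck 8 mm in diameter up to the flat underside of the 32 mm wide knob at z = +130 mm; knob top +144 mm.
- rest: White drip rest, fixed, foot 160 x 90 mm, origin at worktop level. At its far (+x) end a wire saddle with two small horns, 0.16 m high; at its near end a lip 17 mm high stops the blade. Lift the slice straight up out of it.
- free_place (a point): Empty middle place of the steel hook rack; point = where the neck's axis should stand. Axes: z up, x into the rack (away from the robot), y along the bar. A flat fork, slot 18 mm wide, mouth at x = -32 mm, closed back at x = +12 mm, prongs 8 mm thick, 10 mm wide. The 32 mm knob rests on top of the prongs; prong tops are 16 mm below to 16 mm above this point, NOT reported: find by touch or sight.
- gate (a joint): Yellow spring gate across the mouth of the middle fork, 4 to 12 mm below the prong tops: 0 = shut, up to 1.45 rad when pushed inward (+x). Hinge on the +y side, 26 mm in front of free_place; 16 mm long; open, it takes about 5 mm off the +y side of the slot. Pushes back with 2 to 4 N; shuts behind the neck when the neck's axis is about 4 mm in front of free_place or further in.
- bar (a joint): Downward give of the sprung hook bar (m): 0 = up. It starts to give at about 3 to 5 N, then 1 mm for every further 5 N; 4 mm means that it is being leaned on.
- turner_a_grip (a point): Wooden-handled turner of the same shape and size hanging on the rack, loose; the point is the centre of its handle. Leave it alone.
- turner_a_corner (a point): Lower +y corner of that turner's blade.
- turner_b_grip (a point): Black-handled slotted turner of the same shape and size hanging on the rack, loose; the point is the centre of its handle. Leave it alone.
- turner_b_corner (a point): Lower +y corner of that turner's blade.
- slice: The same slice as a body, same point and axes. Blade 62 mm wide, 3 mm thick, its lower edge at z = -86 mm. At the start it leans on the drip rest about 40 degrees from vertical, blade edge down, knob up and away from the robot, its neck (102 mm up z) lying in the saddle.
- salt_jar: Spice jar with red cap, 47 mm in diameter, 97 mm high, origin at its underside. Leave alone.
- pepper_jar: Spice jar with red cap, 45 mm in diameter, 108 mm high, origin at its underside. Leave alone.
- dish_blue: Small dark blue dish, 84 mm in diameter, 24 mm high, origin at its underside. Leave alone.
- rack: The rack's fixed foot, origin at worktop level, 8 mm nearer the robot (rack x) than free_place; foot plate 100 x 310 x 10 mm, posts at y = +-140 mm and 60 mm behind the origin. The bar is clamped on the posts at a height that differs each time. Neighbour tools hang 78 mm to each side of free_place (16 mm between blades).

How it is judged:
By the outcome, as a careful person would: the job done as asked, in the order asked, and still so for the second after the job is handed in, with the robot touching nothing.
It also fails if it takes over 53 s, if anything falls off the work surface, if the arm or the gripper's body presses on something with over 40 N, if the wrist force passes 120 N, or if a joint passes its speed limit or range.

## Working session

There is one attempt and no reset: what is moved stays moved. The work goes in short steps, Python scripts to look and compute and a tool call to move; the robot and the scene stay as the last step left them, time stands still between calls to the robot, and variables do not carry over. Pictures are saved under pics/ and viewed, at most 11 in all, crops included, and the job is handed in when it is done.

Besides the shell and the picture viewer there is one more tool, called after "Emit:" as name(argument=value, ...) on one line, values as JSON. drive_tool: Moves the arm, as the interface text tells. Its arguments: {"type":"object","properties":{"commands":{"type":"array"},"newtons":{"type":"number"}},"required":["commands"]}

```bash
ls; mkdir -p pics; python3 - <<'E'
from cell import readout,cams,job
import cv2,json
s=readout.observe();print(s)
for n in("scene","top"):
    cv2.imwrite(f"pics/{n}0.png",cams.get_image(n));i=cams.camera_info(n);print(n,i)
E
```

```text
pics
{'clock': 0.0, 'joints': array([-1.2376035 ,  0.43522184,  0.0249989 ,  1.57406283, -0.01159236,
        1.13399034, -0.0751165 ]), 'dq': array([ 6.04460381e-05,  8.90534854e-04, -5.85072441e-05,  6.33680322e-04,
       -5.67732431e-04,  2.16198274e-05,  4.94395744e-04]), 'joint_efforts': array([-3.78285665e-05, -6.67839932e+01,  9.84989852e-01, -3.14459181e+01,
       -6.05586707e-02,  4.22188395e-02,  1.46982552e-04]), 'position': array([0.26369038, 0.56610961, 0.22595923]), 'ee_rot': array([-6.79262259e-01, -3.06709827e+00,  2.39891387e-03]), 'force': array([-0.38479199, -0.12751027, -0.20124522]), 'ft_torque': array([-0.00238876,  0.01174544,  0.01697667]), 'gripper_force': 0.0, 'width': 1.000587474738104}
scene {'camera_matrix': array([[362.01205946,   0.        , 325.26417077],
       [  0.        , 362.01205946, 196.58041163],
       [  0.        ,   0.        ,   1.        ]]), 'R': array([[ 0.79176607, -0.61082019, -0.00227722],
       [-0.44350565, -0.57231574, -0.68975171],
       [ 0.42001098,  0.54713196, -0.72404239]]), 't': array([-0.44044932,  0.38593674,  0.78178737])}
top {'camera_matrix': array([[436.40172518,   0.        , 319.83634299],
       [  0.        , 436.40172518, 199.82111618],
       [  0.        ,   0.        ,   1.        ]]), 'R': array([[ 0.00712557, -0.99993686,  0.00868875],
       [-0.99636296, -0.00783738, -0.08484949],
       [ 0.08491223, -0.00805255, -0.99635589]]), 't': array([0.01922135, 0.59006634, 1.52663596])}
```

View pics/scene0.png

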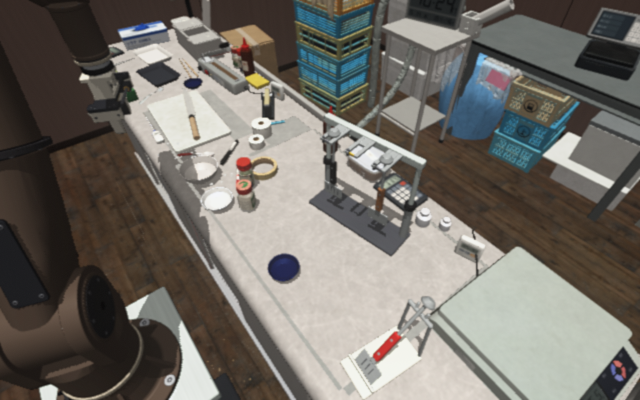

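View pics/top0.png

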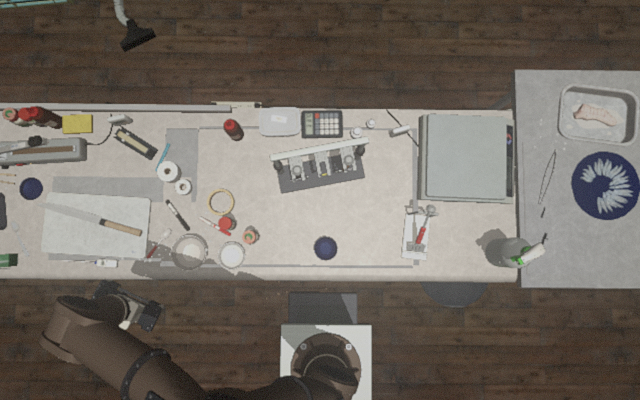

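The scene view shows the slice at about (388,345) and the rack at (370,190), with the dish at (284,267) and the jars at (244,180). In the top view the slice is at (421,235) and the rack at (320,165). I'll enlarge these areas next.

```bash
cat > h.py <<'E'
import numpy as np,cv2
from cell import readout,cams
from scipy.spatial.transform import Rotation as Ro
def ray(n,p,i=None):
    i=i or cams.camera_info(n);R,t=i["R"],i["t"]
    d=R.T@np.linalg.inv(i["camera_matrix"])@np.array([p[0],p[1],1.]);return -R.T@t,d/np.linalg.norm(d)
def plane(n,p,z,i=None):
    c,d=ray(n,p,i);return c+d*(z-c[2])/d[2]
def cross(a,b):
    (c1,d1),(c2,d2)=a,b
    s=np.linalg.lstsq(np.c_[d1,-d2],c2-c1,rcond=None)[0]
    p,q=c1+s[0]*d1,c2+s[1]*d2;return (p+q)/2,np.linalg.norm(p-q)
def proj(n,X,i=None):
    i=i or cams.camera_info(n);u=i["camera_matrix"]@(i["R"]@np.array(X)+i["t"]);return u[:2]/u[2]
def red(img):
    h=cv2.cvtColor(img,cv2.COLOR_BGR2HSV);return (((h[...,0]<8)|(h[...,0]>172))&(h[...,1]>140)&(h[...,2]>60)).astype(np.uint8)
E
python3 - <<'E'
from h import *
s=cv2.imread("pics/scene0.png");t=cv2.imread("pics/top0.png")
z=lambda im,x,y,w,h,k:cv2.resize(im[y:y+h,x:x+w],(w*k,h*k),interpolation=cv2.INTER_CUBIC)
a=np.zeros((600,800,3),np.uint8)
for im,x,y,w,h,k,X,Y in [(s,300,105,130,150,3,0,0),(s,340,285,100,115,3,0,450-300+0)]:pass
c=z(s,300,105,132,150,3);a[:450,:396]=c
c=z(s,340,290,100,108,4)[:,:400];a[:432,400:]=c
c=z(t,265,130,110,50,3)[:150];a[450:,:330]=c
c=z(t,395,200,50,56,3);a[432:600,400:550]=c
cv2.imwrite("pics/c1.png",a)
L=[]
for n,im,b in(("scene",s,(340,285,440,400)),("top",t,(395,200,445,265))):
    m=red(im);k=np.zeros_like(m);k[b[1]:b[3],b[0]:b[2]]=1;m&=k
    ys,xs=np.nonzero(m);r=cv2.minAreaRect(np.c_[xs,ys].astype(np.float32));print(n,len(xs),xs.mean(),ys.mean(),r);L.append(ray(n,(xs.mean(),ys.mean())))
print("grip",cross(*L))
E
```

```text
scene 251 386.46613545816734 346.2390438247012 ((386.2500305175781, 346.25), (7.778173923492432, 33.941123962402344), 45.0)
top 6 421.3333333333333 234.33333333333334 ((421.22412109375, 233.6896514892578), (1.6712579727172852, 10.770329475402832), 21.801406860351562)
grip (array([ 0.46864328, -0.32237583,  0.07939253]), np.float64(0.0028352887374028853))
```

View pics/c1.png

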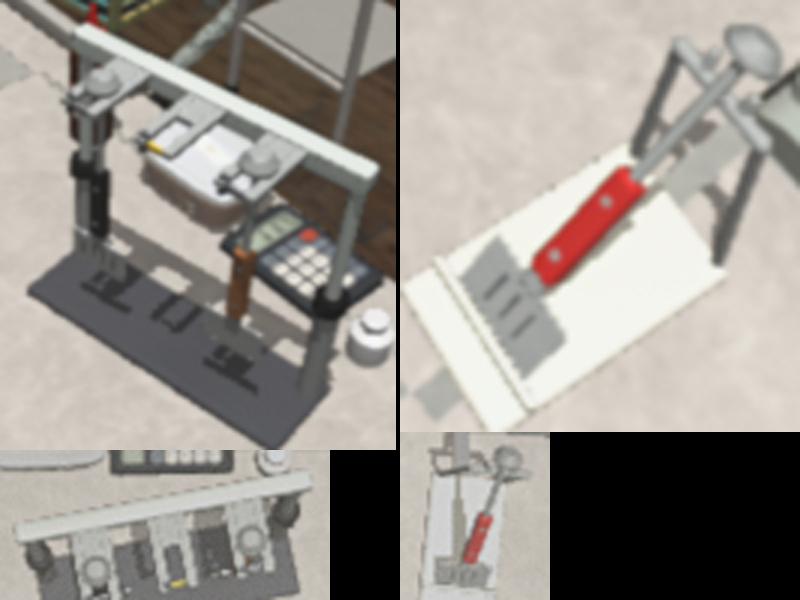

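The crop shows the rack's empty middle fork with the yellow gate at scene (352,154). The black turner hangs on the +y side and the wooden one on the -y side. The slice's knob is at scene (428,303) and top (431,208).

```bash
python3 - <<'E'
from h import *
np.set_printoptions(precision=4,suppress=True)
S=lambda x,y:ray("scene",(300+x/3,105+y/3)); T=lambda x,y:ray("top",(265+x/3,130+(y-450)/3))
S2=lambda x,y:ray("scene",(340+(x-400)/4,290+y/4)); T2=lambda x,y:ray("top",(395+(x-400)/3,200+(y-432)/3))
print("knob slice",cross(S2(753,50),T2(509,456)))
for n,a,b in(("handle lo",(545,272),(468,560)),("handle hi",(630,180),(487,516)),("grip",(587,226),(477.5,538))):print(n,cross(S2(*a),T2(*b)))
print("knob b",cross(S(102,78),T(96,570)));print("knob a",cross(S(262,160),T(250,541)))
print("gate",cross(S(153,147),T(178,583)))
F=[plane("scene",(300+x/3,105+y/3),.01) for x,y in((30,290),(275,445),(328,385))];print("foot",F)
for nm,p in(("restnear",(400,290)),("rest near-right",(495,432)),("rest far right",(725,275))):
    print(nm,plane("scene",(340+(p[0]-400)/4,290+p[1]/4),.005))
for nm,p in(("dish",(325,248)),("jar1",(250,236)),("jar2",(226,224))):print(nm,plane("top",p,.05))
E
```

```text
knob slice (array([ 0.553 , -0.3316,  0.1818]), np.float64(0.0002679750057751936))
handle lo (array([ 0.4426, -0.3187,  0.0496]), np.float64(0.004203619530716322))
handle hi (array([ 0.4905, -0.3252,  0.1087]), np.float64(0.0007489989855458184))
grip (array([ 0.4669, -0.3219,  0.0797]), np.float64(0.0014043777061867244))
knob b (array([0.6553, 0.0933, 0.2954]), np.float64(0.001715511753589627))
knob a (array([ 0.687 , -0.0594,  0.2932]), np.float64(0.004822169715421975))
gate (array([0.6443, 0.013 , 0.2805]), np.float64(0.000506987444259411))
foot [array([0.6174, 0.1564, 0.01  ]), array([ 0.6805, -0.1352,  0.01  ]), array([ 0.7691, -0.1171,  0.01  ])]
restnear [ 0.3893 -0.2694  0.005 ]
rest near-right [ 0.3835 -0.3538  0.005 ]
rest far right [ 0.5363 -0.3729  0.005 ]
dish [0.4203 0.0048 0.05  ]
jar1 [0.4599 0.2652 0.05  ]
jar2 [0.5009 0.3493 0.05  ]
```

```bash
cat >> h.py <<'E'
np.set_printoptions(precision=3,suppress=True)
def orient(yaw,pitch,flip=1):   # tool z forward at yaw, pitch below horizontal (deg); y horizontal
    a,p=np.radians([yaw,pitch]);z=np.array([np.cos(p)*np.cos(a),np.cos(p)*np.sin(a),-np.sin(p)])
    y=flip*np.array([-np.sin(a),np.cos(a),0]);return np.c_[np.cross(y,z),y,z]
def goto(G,R,back=0.019):  # grasp point target G -> turn, shift(cm) in tool axes
    s=readout.observe();R0=Ro.from_rotvec(s["ee_rot"]).as_matrix();T=np.array(G)+back*R[:,2]
    return Ro.from_matrix(R0.T@R).as_rotvec(), R0.T@(T-s["position"])*100
E
python3 - <<'E'
from h import *
s=readout.observe();R0=Ro.from_rotvec(s["ee_rot"]).as_matrix();print(R0)
gz=np.array([.638,-.078,.766]);G=np.array([.467,-.322,.0795])+.028*gz;print(G)
for f in(1,-1):
    R=orient(-7,60,f);print(f,goto(np.array([.45,.1,.36]),R),goto(G-.09*R[:,2],R))
i=cams.camera_info("wrist");print(R0.T@(-i["R"].T@i["t"]-s["position"]),R0.T@i["R"].T)
E
```

```text
[[-0.906  0.422 -0.   ]
 [ 0.422  0.906 -0.001]
 [-0.    -0.001 -1.   ]]
[ 0.485 -0.324  0.101]
1 (array([-0.084, -0.519, -0.306]), array([-37.475, -34.111, -11.698])) (array([-0.084, -0.519, -0.306]), array([-54.264, -72.453,   6.469]))
-1 (array([-0.734,  0.118,  2.74 ]), array([-37.475, -34.111, -11.698])) (array([-0.734,  0.118,  2.74 ]), array([-54.264, -72.453,   6.469]))
[ 0.066  0.    -0.157] [[ 0.002 -0.97  -0.244]
 [ 1.     0.002 -0.   ]
 [ 0.001 -0.244  0.97 ]]
```

Emit:
drive_tool(commands=[[[-0.084,-0.519,-0.306],[-37.5,-34,-11.7],1],[[-0.084,-0.519,-0.306],[-37.5,-34,-11.7],1],[[-0.084,-0.519,-0.306],[-37.5,-34,-11.7],1],[[-0.084,-0.519,-0.306],[-37.5,-34,-11.7],1],[[-0.084,-0.519,-0.306],[-37.5,-34,-11.7],1],[[-0.084,-0.519,-0.306],[-37.5,-34,-11.7],1],[[-0.084,-0.519,-0.306],[-37.5,-34,-11.7],1],[[-0.084,-0.519,-0.306],[-37.5,-34,-11.7],1],[[-0.084,-0.519,-0.306],[-37.5,-34,-11.7],1],[[-0.084,-0.519,-0.306],[-37.5,-34,-11.7],1],[[-0.084,-0.519,-0.306],[-37.5,-34,-11.7],1],[[-0.084,-0.519,-0.306],[-37.5,-34,-11.7],1],[[-0.084,-0.519,-0.306],[-37.5,-34,-11.7],1],[[-0.084,-0.519,-0.306],[-37.5,-34,-11.7],1],[[-0.084,-0.519,-0.306],[-37.5,-34,-11.7],1],[[-0.084,-0.519,-0.306],[-37.5,-34,-11.7],1]])

```text
clock: 1.43
position: [0.4598, 0.1007, 0.3434]
ee_rot: [0.16, 2.614, -0.04]
force: [-0.0, 0.7, -1.2]
width: 1.003
gripper_force: 0.0
```

```bash
python3 - <<'E'
from h import *
s=readout.observe();print(s["clock"],s["joints"],s["position"],Ro.from_rotvec(s["ee_rot"]).as_matrix())
G=np.array([.485,-.324,.101])
R=orient(-7,60);print(goto(G-.1*R[:,2],R))
E
```

```text
1.4333 [-1.136 -0.254  0.424  2.154  0.61   0.934  0.444] [0.46  0.101 0.343] [[-0.86   0.121  0.496]
 [ 0.106  0.993 -0.059]
 [-0.5    0.002 -0.866]]
(array([ 0.002, -0.   , -0.   ]), array([  5.455, -41.884,  16.648]))
```

```bash
python3 - <<'E'
from h import *
import pickle
i=cams.camera_info("wrist");im=cams.get_image("wrist");pickle.dump((i,im),open("w1.pkl","wb"));cv2.imwrite("pics/w1.png",im)
print(i["camera_matrix"][0,0],[proj("wrist",p,i) for p in((.671,.017,.28),(.655,.093,.295),(.687,-.059,.293))])
E
```

```text
307.2953283528644 [array([272.779, 310.453]), array([335.387, 313.218]), array([213.589, 330.15 ])]
```

View pics/w1.png

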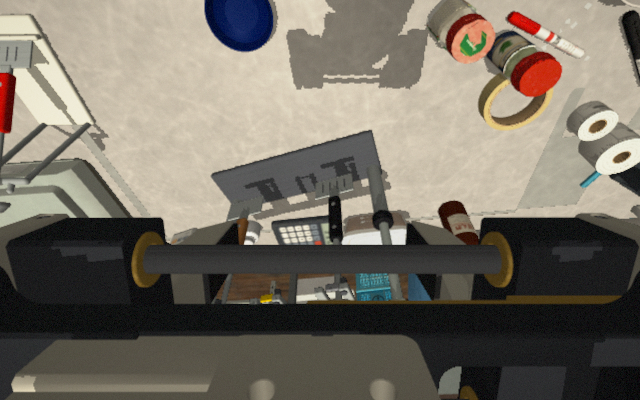

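Emit:
drive_tool(commands=[[[0,0,0],[5.5,-42,16.6],1],[[0,0,0],[5.5,-42,16.6],1],[[0,0,0],[5.5,-42,16.6],1],[[0,0,0],[5.5,-42,16.6],1],[[0,0,0],[5.5,-42,16.6],1],[[0,0,0],[5.5,-42,16.6],1],[[0,0,0],[5.5,-42,16.6],1],[[0,0,0],[5.5,-42,16.6],1],[[0,0,0],[5.5,-42,16.6],1],[[0,0,0],[5.5,-42,16.6],1],[[0,0,0],[5.5,-42,16.6],1],[[0,0,0],[5.5,-42,16.6],1],[[0,0,0],[5.5,-42,16.6],1],[[0,0,0],[5.5,-42,16.6],1]])

```text
clock: 2.65
position: [0.4138, -0.286, 0.2157]
ee_rot: [0.166, 2.609, -0.066]
force: [-0.2, 0.3, 0.5]
width: 1.0
gripper_force: 0.0
```

The wrist picture is upside down (its top row is nearest the robot). It shows the gate at about (268,299), mostly hidden by the gripper, and the slice at the left edge near (5,100). Next I'll take a closer look at the slice.

```bash
python3 - <<'E'
from h import *
s=readout.observe();i=cams.camera_info("wrist");im=cams.get_image("wrist");cv2.imwrite("pics/w2.png",im)
m=red(im);n,l,st,c=cv2.connectedComponentsWithStats(m)
gz=np.array([.638,-.078,.766]);g=np.array([.467,-.322,.0795])
print(s["position"],"pred",proj("wrist",g,i),proj("wrist",g+.04*gz,i),proj("wrist",g-.04*gz,i),proj("wrist",g+.137*gz,i))
for k in range(1,n):
    if st[k,4]>150:
        p=np.argwhere(l==k)[:,::-1].astype(np.float32);print(c[k],st[k],cv2.minAreaRect(p))
E
```

```text
[ 0.414 -0.286  0.216] pred [294.383 164.87 ] [293.751 204.904] [294.998 125.841] [292.151 306.406]
[297.362 161.504] [ 288  123   19   78 1285] ((296.9999694824219, 161.5), (76.99998474121094, 17.999996185302734), 90.0)
```

View pics/w2.png

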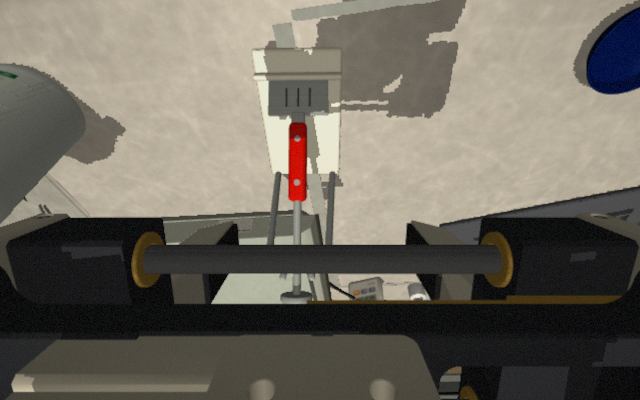

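The slice shows clearly: handle centre at (297,161), blade at (298,98), knob at (296,297). It matches the prediction to about 3 mm, so I'll correct for that and grasp.

```bash
python3 - <<'E'
from h import *
R=orient(-7,60);G=np.array([.483,-.321,.0985]);print(goto(G-.05*R[:,2],R),goto(G,R),goto(G+[0,0,.08],R))
E
```

```text
(array([-0.017,  0.005,  0.   ]), array([-0.405, -2.475, 10.734])) (array([-0.017,  0.005,  0.   ]), array([-0.379, -2.389, 15.734])) (array([-0.017,  0.005,  0.   ]), array([-4.415, -2.51 ,  8.827]))
```

Emit:
drive_tool(commands=[[[-0.017,0.005,0],[-0.4,-2.4,4],0],[[-0.017,0.005,0],[-0.4,-2.4,7],0],[[-0.017,0.005,0],[-0.4,-2.4,9],-0.1],[[-0.017,0.005,0],[-0.4,-2.4,11],-0.1],[[-0.017,0.005,0],[-0.4,-2.4,12.5],-0.1],[[-0.017,0.005,0],[-0.4,-2.4,14],-0.1],[[-0.017,0.005,0],[-0.4,-2.4,15],-0.1],[[-0.017,0.005,0],[-0.4,-2.4,15.7],-0.1],[[-0.017,0.005,0],[-0.4,-2.4,15.7],-0.1],[[-0.017,0.005,0],[-0.4,-2.4,15.7],-0.1]], newtons=60)

```text
clock: 3.53
position: [0.4168, -0.2538, 0.1946]
ee_rot: [0.165, 2.609, -0.064]
force: [-0.8, -0.3, -0.3]
width: 0.452
gripper_force: 0.0
```

```bash
python3 - <<'E'
from h import *
s=readout.observe();i=cams.camera_info("wrist");im=cams.get_image("wrist")
m=red(im);n,l,st,c=cv2.connectedComponentsWithStats(m)
for k in range(1,n):
    if st[k,4]>150: print(c[k],st[k])
print(s["joints"],s["force"],s["width"],goto([.483,-.321,.0985],orient(-7,60)))
z=cv2.resize(im,(640,400));cv2.imwrite("pics/w3.png",z)
E
```

```text
[262.12 176.53] [ 252  135   21   83 1496]
[-0.961 -0.437  1.317  2.403  0.745  0.415  1.264] [-0.833 -0.253 -0.338] 0.45229670339231826 (array([-0.016,  0.004, -0.   ]), array([-1.545, -5.634, 14.016]))
```

View pics/w3.png

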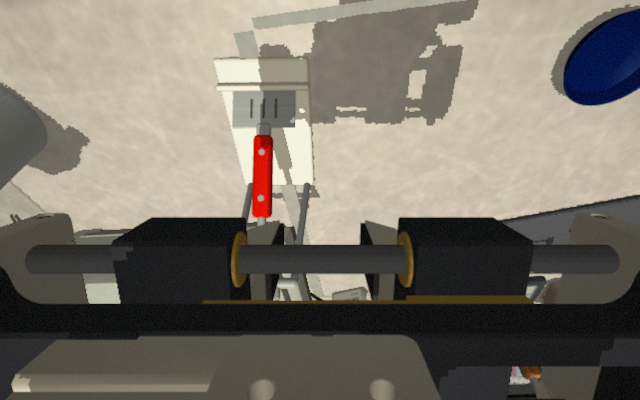

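The gripper stopped short: j2 and j3 are at their limits in this elbow configuration. The slice is undisturbed, with its handle at (262,176). I'll fit the arm's kinematics from the recorded poses so I can choose a reachable wrist pitch.

```bash
cat > kin.py <<'E'
import numpy as np
from scipy.optimize import least_squares
from scipy.spatial.transform import Rotation as Ro
D=[([-1.2376035,0.43522184,0.0249989,1.57406283,-0.01159236,1.13399034,-0.0751165],[0.26369038,0.56610961,0.22595923],[-6.79262259e-01,-3.06709827,2.39891387e-03]),
([-1.136,-.254,.424,2.154,.61,.934,.444],[.4598,.1007,.3434],[.16,2.614,-.04]),
([-.961,-.437,1.317,2.403,.745,.415,1.264],[.4168,-.2538,.1946],[.165,2.609,-.064])]
al=np.array([0,-1,1,1,1,1,-1])*np.pi/2
def fk(q,p):  # p: base yaw, toolyaw, d1,d3,a4,d5,a5,a7,d7
    a=[0,0,0,p[4],p[6],0,p[7]];d=[p[2],0,p[3],0,p[5],0,p[8]]
    T=np.eye(4);T[:3,:3]=Ro.from_euler('z',p[0]).as_matrix()
    for k in range(7):
        A=np.eye(4);A[:3,:3]=(Ro.from_euler('x',al[k])*Ro.from_euler('z',q[k])).as_matrix()
        A[:3,3]=[a[k],-np.sin(al[k])*d[k],np.cos(al[k])*d[k]];T=T@A
    T[:3,:3]=T[:3,:3]@Ro.from_euler('z',p[1]).as_matrix();return T
def res(p,D=D):
    r=[]
    for q,x,w in D:
        T=fk(q,p);r+=list(T[:3,3]-x)+list(.3*Ro.from_matrix(Ro.from_rotvec(w).as_matrix().T@T[:3,:3]).as_rotvec())
    return np.array(r)
def fit():
    b=None
    for y in np.arange(0,6.28,.7):
        for t in (0,1.57,3.14,4.7):
            s=least_squares(res,[y,t,.267,.293,.0525,.3425,.0775,.076,.3])
            if b is None or s.cost<b.cost:b=s
    return b
if __name__=="__main__":
    b=fit();np.set_printoptions(precision=4,suppress=True);print(b.cost,b.x);print(b.fun.reshape(-1,6))
E
python3 kin.py
```

```text
0.24274843966602205 [ 5.7389  1.9521  4.0046 -6.6659 -0.3457  4.1616  3.6674 -2.8316 -0.6093]
[[-0.1121  0.0599  0.064   0.001  -0.0004  0.0162]
 [-0.0824 -0.2809 -0.0047  0.2335 -0.2365 -0.0062]
 [-0.1341  0.1983 -0.0593 -0.1792 -0.4192 -0.0099]]
```

```bash
cat > kin.py <<'E'
import numpy as np, itertools
from scipy.optimize import least_squares
from scipy.spatial.transform import Rotation as Ro
D=[([-1.2376035,0.43522184,0.0249989,1.57406283,-0.01159236,1.13399034,-0.0751165],[0.26369038,0.56610961,0.22595923],[-6.79262259e-01,-3.06709827,2.39891387e-03]),
([-1.136,-.254,.424,2.154,.61,.934,.444],[.4598,.1007,.3434],[.16,2.614,-.04]),
([-.961,-.437,1.317,2.403,.745,.415,1.264],[.4168,-.2538,.1946],[.165,2.609,-.064])]
E3=np.eye(3);rot=lambda ax,a:Ro.from_euler(ax,a).as_matrix()
def fk(q,p,s,flip):  # p: yaw,toolyaw,d1,d3,a4,d5,a5,a7,d7
    R=rot('z',p[0]+s[0]*q[0]);x=np.array([0,0,p[2]]);R=R@rot('y',s[1]*q[1]);x=x+R[:,2]*p[3]
    R=R@rot('z',s[2]*q[2]);x=x+R[:,0]*p[4];R=R@rot('y',s[3]*q[3]);x=x+R[:,0]*p[6]+R[:,2]*p[5]
    R=R@rot('z',s[4]*q[4])@rot('y',s[5]*q[5]+flip);x=x+R[:,0]*p[7]+R[:,2]*p[8]
    return R@rot('z',s[6]*q[6]+p[1]),x
def ori(p,s,f):
    return np.concatenate([Ro.from_matrix(Ro.from_rotvec(w).as_matrix().T@fk(q,[p[0],p[1]]+[0]*7,s,f)[0]).as_rotvec() for q,x,w in D])
def res(p,s,f):
    r=[]
    for q,x,w in D:
        R,t=fk(q,p,s,f);r+=list(t-x)+list(.3*Ro.from_matrix(Ro.from_rotvec(w).as_matrix().T@R).as_rotvec())
    return np.array(r)
if __name__=="__main__":
    np.set_printoptions(precision=4,suppress=True);o=[]
    for s in itertools.product((1,-1),repeat=7):
      for f in (0,np.pi):
        for y in (0,1.5,3,4.5):
          for t in (0,1.5,3,4.5):
            c=least_squares(ori,[y,t],args=(s,f),max_nfev=25);o.append((c.cost,s,f,c.x))
    o.sort(key=lambda a:a[0])
    for a in o[:40:3]:
        b=least_squares(lambda p:np.r_[res(p,a[1],a[2]),1e-3*p[2:]],[*a[3],.3,.3,0,.3,0,0,.3]);print(a[0],a[1],a[2],b.cost,b.x)
E
time python3 kin.py
```

```text
4.489153615942276e-07 (-1, -1, -1, -1, -1, -1, -1) 0 0.00015685810045797092 [3.0652 4.6429 0.3227 0.5364 0.014  0.4421 0.0229 0.0016 0.4222]
4.4891536159448497e-07 (-1, 1, -1, 1, -1, 1, -1) 0 0.00015685810045796915 [-0.0764  1.5013  0.3227  0.5364 -0.014   0.4421 -0.0229 -0.0016  0.4222]
4.489153615947265e-07 (-1, 1, -1, 1, -1, 1, -1) 0 0.00015685810045796997 [-0.0764  1.5013  0.3227  0.5364 -0.014   0.4421 -0.0229 -0.0016  0.4222]
4.489153615983231e-07 (-1, -1, -1, -1, -1, -1, -1) 0 0.00015685810045796997 [-3.218  -1.6403  0.3227  0.5364  0.014   0.4421  0.0229  0.0016  0.4222]
4.489153616012552e-07 (-1, -1, -1, -1, -1, -1, -1) 0 0.000156858100457969 [ 3.0652 -1.6403  0.3227  0.5364  0.014   0.4421  0.0229  0.0016  0.4222]
4.489153616052389e-07 (-1, 1, -1, 1, -1, 1, -1) 0 0.00015685810045796894 [-0.0764  1.5013  0.3227  0.5364 -0.014   0.4421 -0.0229 -0.0016  0.4222]
4.4891536163253814e-07 (-1, 1, -1, 1, -1, 1, -1) 0 0.00015685810045796842 [-0.0764  1.5013  0.3227  0.5364 -0.014   0.4421 -0.0229 -0.0016  0.4222]
4.489153616781562e-07 (-1, 1, -1, 1, -1, 1, -1) 0 0.0001568581004579691
[... 278 characters left out ...]
685810045796837 [3.0652 4.6429 0.3227 0.5364 0.014  0.4421 0.0229 0.0016 0.4222]
4.4891536174042875e-07 (-1, 1, -1, 1, -1, 1, -1) 0 0.00015685810045796918 [ 6.2068  1.5013  0.3227  0.5364 -0.014   0.4421 -0.0229 -0.0016  0.4222]
0.0769539679246809 (1, -1, -1, -1, -1, -1, -1) 0 0.013640408817945496 [ 5.4736  4.8001  0.1497  0.6899 -0.1724  0.4304  0.0095 -0.2049  0.3238]
0.07695396792468104 (1, 1, -1, 1, -1, 1, -1) 0 0.013640408817946679 [ 2.332   1.6585  0.1497  0.6899  0.1724  0.4304 -0.0095  0.2049  0.3238]
0.07695396792468107 (1, -1, -1, -1, -1, -1, -1) 0 0.013640408817946684 [-0.8096 -1.4831  0.1497  0.6899 -0.1724  0.4304  0.0095 -0.2049  0.3238]
real	7m6.357s
user	7m5.988s
sys	0m0.203s
```

```bash
cat > plan.py <<'E'
from kin import fk
import numpy as np
from scipy.optimize import least_squares
from scipy.spatial.transform import Rotation as Ro
from h import orient
s=(-1,1,-1,1,-1,1,-1);P=[-.0764,1.5013,.3227,.5364,-.014,.4421,-.0229,-.0016,.4222]
lo=np.array([-2.62,-.44,-1.27,.08,-1.32,.12,-2.74]);hi=np.array([2.62,2.09,1.32,2.57,4.46,2,2.74])
cen=(lo+hi)/2;half=(hi-lo)/2
def ik(G,R,q0):
    T=np.array(G)+.019*R[:,2]
    def f(q):
        A,x=fk(q,P,s,0);return np.r_[(x-T)*3,Ro.from_matrix(R.T@A).as_rotvec(),.002*(q-cen)/half]
    r=least_squares(f,np.clip(q0,lo+.01,hi-.01),bounds=(lo,hi),max_nfev=60)
    return r.x,np.abs(r.fun[:6]).max(),np.min(1-np.abs(r.x-cen)/half)
E
cat > p1.py <<'E'
from plan import *
rng=np.random.default_rng(0);cur=np.array([-.961,-.437,1.317,2.403,.745,.415,1.264])
starts=[np.array([-1.136,-.254,.424,2.154,.61,.934,.444])]+[rng.uniform(lo,hi) for _ in range(7)]
for Ph in (0,20,35,50):
  for fl in (1,-1):
    for nm,G,R in(("pick",[.483,-.321,.0985],orient(-7,Ph+40,fl)),("hang",[.671,.017,.185],orient(12,Ph,fl))):
        S=[ik(G,R,q) for q in starts];S=[a for a in S if a[1]<.01];S.sort(key=lambda a:-a[2])
        print(Ph,fl,nm,[(a[0].round(2).tolist(),round(a[2],2)) for a in S[:2]],flush=True)
E
time timeout 300 python3 p1.py
```

```text
0 1 pick [([1.75, 0.87, -1.11, 2.49, 3.04, 0.4, -0.51], np.float64(0.06)), ([0.84, 0.53, 0.12, 2.49, 4.15, 0.85, -1.82], np.float64(0.06))]
0 1 hang [([0.36, 1.09, -0.22, 2.54, 3.7, 1.88, -1.22], np.float64(0.03))]
0 -1 pick [([0.78, 0.53, 0.19, 2.49, 4.17, 0.88, 1.29], np.float64(0.06)), ([0.76, 0.53, 0.22, 2.49, 4.17, 0.89, 1.28], np.float64(0.06))]
0 -1 hang [([0.31, 1.08, -0.16, 2.54, 3.69, 1.91, 1.86], np.float64(0.03)), ([0.25, 1.08, -0.1, 2.54, 3.67, 1.94, 1.81], np.float64(0.03))]
20 1 pick [([1.62, 0.73, -1.24, 2.28, 1.41, 0.39, 0.81], np.float64(0.03)), ([1.22, 0.43, -0.62, 2.27, -0.6, 0.12, 2.74], np.float64(-0.0))]
20 1 hang [([0.27, 0.63, -0.17, 2.56, 3.51, 1.22, -1.53], np.float64(0.01)), ([0.1, 0.62, 0.03, 2.56, 3.55, 1.26, -1.64], np.float64(0.01))]
20 -1 pick [([1.55, 0.63, -1.09, 2.28, 1.3, 0.26, -2.24], np.float64(0.14)), ([0.87, 0.38, -0.17, 2.28, -1.31, 0.27, 0.28], np.float64(0.0))]
20 -1 hang [([0.08, 0.62, 0.06, 2.56, 3.56, 1.27, 1.48], np.float64(0.01))]
35 1 pick [([1.09, 0.47, -0.63, 2.08, 0.33, 0.46, 1.72], np.float64(0.36)), ([1.02, 0.45, -0.54, 2.08, 0.2
[... 177 characters left out ...]

35 -1 pick [([0.61, 0.4, -0.01, 2.08, -0.31, 0.46, -0.82], np.float64(0.35)), ([0.48, 0.41, 0.16, 2.08, -0.45, 0.48, -0.69], np.float64(0.3))]
35 -1 hang [([-0.02, 0.38, 0.11, 2.43, 3.68, 0.67, 1.25], np.float64(0.12))]
50 1 pick [([0.78, 0.54, -0.38, 1.85, 0.27, 0.81, 1.72], np.float64(0.37)), ([0.78, 0.54, -0.38, 1.85, 0.27, 0.81, 1.72], np.float64(0.37))]
50 1 hang [([0.86, 0.52, -1.11, 2.22, 1.77, 0.29, 0.09], np.float64(0.12))]
50 -1 pick [([0.46, 0.51, 0.06, 1.85, -0.04, 0.79, -1.14], np.float64(0.44)), ([0.46, 0.51, 0.06, 1.85, -0.04, 0.79, -1.14], np.float64(0.44))]
50 -1 hang [([0.65, 0.39, -0.79, 2.23, 2.22, 0.12, 2.74], np.float64(0.0))]
real	0m19.365s
user	0m19.340s
sys	0m0.360s
```

```bash
cat > p2.py <<'E'
from plan import *
import plan
plan.lo[6]=-6;plan.hi[6]=6
rng=np.random.default_rng(1)
for Ph in (0,8,16,24,32,40):
    L=[]
    for G,R in(([.483,-.321,.0985],orient(-7,Ph+40)),([.671,.017,.185],orient(12,Ph))):
        S=[]
        for _ in range(22):
            q=rng.uniform(lo,hi);q[6]=rng.uniform(-1,1);a=ik(G,R,q)
            if a[1]<.01:S.append(a)
        L.append(S)
    pr=[]
    for a in L[0]:
        for b in L[1]:
            j=np.array([a[0][6],b[0][6]]);d=np.abs(a[0]-b[0])
            dj=(j[1]-j[0]);pr.append((d.max(),min(a[2],b[2]),a[0].round(2).tolist(),b[0].round(2).tolist()))
    pr.sort(key=lambda t:t[0])
    print(Ph,len(L[0]),len(L[1]));[print("  ",round(t[0],2),round(t[1],2),t[2],t[3],flush=True) for t in pr[:2]]
E
time timeout 280 python3 p2.py
```

```text
0 16 17
   0.86 0.03 [0.74, 0.53, 0.24, 2.49, 4.18, 0.9, -1.86] [0.54, 1.15, -0.43, 2.54, 3.75, 1.76, -1.04]
   0.87 0.03 [0.77, 0.53, 0.2, 2.49, 4.17, 0.88, -1.85] [0.6, 1.17, -0.49, 2.54, 3.75, 1.73, -0.98]
8 16 19
   0.82 0.0 [0.14, 0.61, 0.91, 2.42, 4.4, 1.01, -2.28] [0.08, 0.9, 0.09, 2.57, 3.58, 1.76, -1.57]
   0.91 -0.73 [0.1, 0.64, 0.98, 2.42, 4.41, 1.06, 3.98] [0.11, 0.9, 0.06, 2.57, 3.59, 1.75, 4.74]
16 11 18
   1.17 -0.84 [1.27, 0.45, -0.62, 2.33, 4.46, 0.12, 4.01] [0.55, 0.78, -0.51, 2.57, 3.46, 1.29, 5.04]
   1.17 -0.84 [1.27, 0.45, -0.62, 2.33, 4.46, 0.12, 4.01] [0.55, 0.78, -0.51, 2.57, 3.46, 1.29, 5.04]
24 19 15
   1.94 0.02 [1.58, 0.72, -1.24, 2.23, 1.24, 0.48, 0.95] [0.82, 0.76, -0.92, 2.53, 3.18, 0.95, -1.0]
   1.97 0.03 [1.57, 0.71, -1.22, 2.23, 1.22, 0.45, 0.97] [0.82, 0.76, -0.92, 2.53, 3.18, 0.95, -1.0]
32 17 14
   2.31 0.09 [1.41, 0.63, -1.07, 2.12, 0.86, 0.54, 1.24] [0.8, 0.59, -0.92, 2.46, 3.08, 0.67, -1.07]
   2.33 0.09 [1.4, 0.62, -1.05, 2.12, 0.84, 0.53, 1.26] [0.8, 0.59, -0.92, 2.46, 3.08, 0.67, -1.07]
40 17 12
   2.11 0.09 [1.14, 0.54, -0.77, 2.0, 0.52, 0.63, 1.52] [0.93, 0.61, -1.16, 2.36, 2.56, 0.47, -0.59]
   2.2 0.09 [1.07, 0.51, -0.68, 2.0, 0.43, 0.61, 1.61] [0.93, 0.61, -1.16, 2.36, 2.56, 0.47, -0.59]
real	1m3.026s
user	1m3.139s
sys	0m0.253s
```

```bash
cat > sim.py <<'E'
from plan import *
def jac(q,h=1e-5):
    A,x=fk(q,P,s,0);J=np.zeros((6,7))
    for k in range(7):
        d=q.copy();d[k]+=h;B,y=fk(d,P,s,0);J[:3,k]=(y-x)/h;J[3:,k]=Ro.from_matrix(B@A.T).as_rotvec()/h
    return J
def run(q,T,R,n=40,null=0):
    """TCP target T,R: rate-limited straight interpolation, pinv steps"""
    q=np.array(q,float);sub=3
    for r in range(n*sub):
        A,x=fk(q,P,s,0);e=T-x;w=Ro.from_matrix(R@A.T).as_rotvec()
        e=e*min(1,.0417/sub/max(1e-9,np.linalg.norm(e)));w=w*min(1,.125/sub/max(1e-9,np.linalg.norm(w)))
        J=jac(q);fr=np.ones(7,bool)
        for _ in range(3):
            dq=np.zeros(7);Jf=J[:,fr];dq[fr]=Jf.T@np.linalg.solve(Jf@Jf.T+1e-4*np.eye(6),np.r_[e,w])
            bad=fr&((q+dq>hi)|(q+dq<lo))
            if not bad.any():break
            fr&=~bad
        q=np.clip(q+dq,lo,hi)
    A,x=fk(q,P,s,0);return q,x-T,Ro.from_matrix(R@A.T).as_rotvec()
E
cat > s1.py <<'E'
from sim import *
np.set_printoptions(precision=2,suppress=True)
q0=[-1.2376,.4352,.025,1.574,-.0116,1.134,-.075];A,x=fk(q0,P,s,0)
q,e,w=run(q0,np.array([.46,.101,.343]),orient(-7,60),30);print("sim via",q,e,w,"obs [-1.136 -0.254  0.424  2.154  0.61   0.934  0.444]")
q,e,w=run([-1.136,-.254,.424,2.154,.61,.934,.444],np.array([.414,-.286,.216]),orient(-7,60),30);print(q,e,w)
cur=np.array([-.961,-.437,1.317,2.403,.745,.415,1.264])
# candidate: extend high, swing, retract
for seq in ([((.70,.10,.55),0,80),((.62,-.42,.5),-30,80),((.47,-.31,.35),-7,80)],[((.55,.55,.55),30,90),((.75,0,.5),0,90),((.6,-.42,.5),-30,90),((.47,-.31,.3),-7,80)],
  [((.75,-.1,.6),0,60),((.6,-.5,.5),-30,70),((.47,-.31,.3),-7,80)]):
    q=cur
    for T,y,p in seq:
        q,e,w=run(q,np.array(T),orient(y,p),30);print(T,q,np.linalg.norm(e).round(3),np.linalg.norm(w).round(2))
    print()
E
time timeout 250 python3 s1.py
```

```text
sim via [-1.2  -0.29  0.49  2.17  0.62  0.92  0.44] [-0.  0. -0.] [-0. -0.  0.] obs [-1.136 -0.254  0.424  2.154  0.61   0.934  0.444]
[-0.84 -0.44  1.31  2.31  0.38  0.49  1.7 ] [-0.01  0.01  0.01] [0. 0. 0.]
(0.7, 0.1, 0.55) [-2.21 -0.43  1.3   1.37  0.56  1.73  0.81] 0.195 0.01
(0.62, -0.42, 0.5) [-1.42 -0.43  1.32  1.46  0.51  1.62  1.04] 0.232 0.01
(0.47, -0.31, 0.35) [-1.23 -0.43  1.32  1.79  0.43  1.29  1.47] 0.077 0.01

(0.55, 0.55, 0.55) [-2.52 -0.44  1.32  1.53  0.43  1.71  0.94] 0.376 0.01
(0.75, 0, 0.5) [-2.03 -0.44  1.32  1.44  0.44  1.79  0.94] 0.306 0.01
(0.6, -0.42, 0.5) [-1.42 -0.44  1.32  1.44  0.44  1.79  1.03] 0.288 0.01
(0.47, -0.31, 0.3) [-1.21 -0.44  1.32  1.89  0.44  1.21  1.46] 0.091 0.01

(0.75, -0.1, 0.6) [-1.86 -0.42  1.31  1.37  0.61  1.37  1.14] 0.11 0.01
(0.6, -0.5, 0.5) [-1.25 -0.42  1.31  1.51  0.53  1.4   1.17] 0.2 0.01
(0.47, -0.31, 0.3) [-1.18 -0.42  1.31  1.89  0.42  1.2   1.48] 0.094 0.01

real	0m4.938s
user	0m5.014s
sys	0m0.316s
```

```bash
cat > s2.py <<'E'
from sim import *
np.set_printoptions(precision=2,suppress=True)
cur=np.array([-.961,-.437,1.317,2.403,.745,.415,1.264])
pol=lambda r,a,z:(r*np.cos(np.radians(a)),r*np.sin(np.radians(a)),z)
Pk=(.483,-.321,.0985)
def pk(u,P=80):R=orient(-7,P);return np.array(Pk)+.019*R[:,2]-u*R[:,2]
end=[(pk(.1),-7,80)]
for seq in ([(pol(.46,15,.34),-7,75),(pol(.6,40,.36),0,90),(pol(.68,30,.4),0,90),(pol(.7,0,.45),-7,90),(pol(.66,-34,.4),-7,90)],
            [(pol(.62,50,.3),-25,90),(pol(.68,20,.42),-10,90),(pol(.7,-10,.45),-7,90),(pol(.66,-34,.4),-7,90)],
            [(pol(.5,15,.34),-7,85),(pol(.68,10,.45),-7,90),(pol(.7,-15,.45),-7,90),(pol(.66,-34,.4),-7,90)],
            [(pol(.58,-25,.3),-7,90),(pol(.66,-30,.4),-7,100)]):
    q=cur
    for T,y,p in seq+end:
        q,e,w=run(q,np.array(T),orient(y,p),25);print(np.round(T,2),y,p,q,np.linalg.norm(e).round(3),np.linalg.norm(w).round(2))
    print()
E
time timeout 250 python3 s2.py
```

```text
[0.44 0.12 0.34] -7 75 [-1.27 -0.15  0.71  1.97  0.27  1.08  0.8 ] 0.0 0.0
[0.46 0.39 0.36] 0 90 [-1.26  0.39  0.73  1.42 -0.26  1.43  1.05] 0.0 0.0
[0.59 0.34 0.4 ] 0 90 [-0.97  0.55  0.72  1.1  -0.35  1.61  1.24] 0.0 0.0
[0.7  0.   0.45] -7 90 [-0.39  0.61  0.74  0.9  -0.4   1.76  1.63] 0.0 0.0
[ 0.55 -0.37  0.4 ] -7 90 [ 0.09  0.52  0.78  1.16 -0.36  1.59  2.25] 0.0 0.0
[ 0.47 -0.32  0.18] -7 80 [-0.    0.36  0.75  1.94 -0.47  0.85  2.45] 0.0 0.0

[0.4  0.47 0.3 ] -25 90 [-1.58  0.55  1.03  1.47 -0.48  1.39  0.62] 0.0 0.0
[0.64 0.23 0.42] -10 90 [-0.86  0.6   0.93  1.05 -0.47  1.69  1.32] 0.0 0.0
[ 0.69 -0.12  0.45] -7 90 [-0.26  0.63  0.89  0.9  -0.49  1.78  1.86] 0.0 0.0
[ 0.55 -0.37  0.4 ] -7 90 [ 0.04  0.55  0.91  1.16 -0.43  1.61  2.31] 0.0 0.0
[ 0.47 -0.32  0.18] -7 80 [-0.09  0.39  0.88  1.94 -0.54  0.88  2.52] 0.0 0.0

[0.48 0.13 0.34] -7 85 [-2.16 -0.43  1.32  1.82  0.49  1.39  0.53] 0.048 0.01
[0.67 0.12 0.45] -7 90 [-2.15 -0.43  1.32  1.54  0.42  1.7   0.66] 0.239 0.01
[ 0.68 -0.18  0.45] -7 90 [-1.72 -0.43  1.32  1.54  0.42  1.7   1.1 ] 0.259 0.01
[ 0.55 -0.37  0.4 ] -7 90 [-1.34 -0.43  1.32  1.63  0.42  1.62  1.43] 0.225 0.01
[ 0.47 -0.32  0.18] -7 80 [-1.1  -0.43  1.29  2.11  0.46  1.02  1.44] 0.154 0.0

[ 0.53 -0.25  0.3 ] -7 90 [-1.43 -0.44  1.32  1.83  0.43  1.44  1.25] 0.167 0.01
[ 0.57 -0.33  0.4 ] -7 100 [-1.47 -0.44  1.32  1.62  0.39  1.8   1.31] 0.292 0.01
[ 0.47 -0.32  0.18] -7 80 [-1.09 -0.43  1.28  2.11  0.46  1.02  1.44] 0.155 0.0

real	0m6.776s
user	0m7.215s
sys	0m0.208s
```

```bash
cat > s3.py <<'E'
from sim import *
from s2 import pol,pk,cur
import sys
def go(q,seq,v=True):
    for T,y,p in seq:
        q,e,w=run(q,np.array(T),orient(y,p),22)
        if v:print(np.round(T,2),y,p,q,np.linalg.norm(e).round(3),np.linalg.norm(w).round(2))
    return q
Rk=lambda u,dz,P:(np.array([.671,.017,.185+dz])+.019*orient(12,P)[:,2]-u*np.array([.978,.208,0]),12,P)
post=[(pk(.1),-7,80),(pk(0),-7,80),(pk(0)+[0,0,.12],-7,80),(pk(0)+[0.0,.1,.16],-7,60),Rk(.12,.02,40),Rk(.12,.02,40),Rk(0,.01,40)]
if __name__=="__main__":
    a=[(pol(.46,15,.34),-7,75),(pol(.6,40,.36),0,90)]
    for nm,mid in(("r.4",[(pol(.7,0,.45),-7,90),(pol(.66,-34,.4),-7,90),(pol(.40,-34,.4),-7,80),(pol(.40,30,.4),-7,80),(pol(.68,25,.42),-7,90),(pol(.7,-5,.45),-7,90),(pol(.66,-34,.4),-7,90)]),
              ("yaw",[(pol(.7,0,.45),-7,90),(pol(.66,-34,.4),-7,90),(pol(.42,-34,.42),-7,65),(pol(.42,20,.42),40,65),(pol(.68,20,.42),-7,90),(pol(.66,-34,.4),-7,90)]),
              ("far",[(pol(.7,0,.45),-7,90),(pol(.7,-50,.4),-7,90),(pol(.36,-50,.45),-7,80),(pol(.36,50,.45),-7,80),(pol(.66,40,.42),-7,90),(pol(.7,-5,.45),-7,90),(pol(.66,-34,.4),-7,90)])):
        print(nm);go(cur,a+mid+post)
E
sed -i 's/^for seq in/if __name__=="__main__":\n  for seq in/' s2.py; time timeout 250 python3 s3.py
```

```text
r.4
[0.44 0.12 0.34] -7 75 [-1.27 -0.15  0.71  1.97  0.27  1.08  0.8 ] 0.0 0.0
[0.46 0.39 0.36] 0 90 [-1.26  0.39  0.73  1.42 -0.26  1.43  1.05] 0.0 0.0
[0.7  0.   0.45] -7 90 [-0.4   0.61  0.77  0.9  -0.42  1.76  1.64] 0.0 0.0
[ 0.55 -0.37  0.4 ] -7 90 [ 0.08  0.53  0.8   1.16 -0.37  1.59  2.26] 0.0 0.0
[ 0.33 -0.22  0.4 ] -7 80 [-0.27 -0.24  0.68  1.87  0.09  1.3   1.84] 0.0 0.0
[0.35 0.2  0.4 ] -7 80 [-0.44 -0.16 -0.24  1.86  0.08  1.31  0.76] 0.0 0.0
[0.62 0.29 0.42] -7 90 [-0.43  0.49 -0.16  1.05  0.08  1.61  0.89] 0.0 0.0
[ 0.7  -0.06  0.45] -7 90 [ 0.06  0.54 -0.1   0.9   0.05  1.71  1.43] 0.0 0.0
[ 0.55 -0.37  0.4 ] -7 90 [ 0.54  0.44 -0.03  1.16  0.01  1.54  1.96] 0.0 0.0
[ 0.47 -0.32  0.18] -7 80 [ 0.63  0.28 -0.05  1.94 -0.11  0.78  2.11] 0.0 0.0
[ 0.49 -0.32  0.08] -7 80 [ 0.62  0.43 -0.06  2.   -0.11  0.56  2.11] 0.0 0.0
[ 0.49 -0.32  0.2 ] -7 80 [ 0.61  0.28 -0.05  1.88 -0.1   0.83  2.08] 0.0 0.0
[ 0.49 -0.22  0.24] -7 60 [ 0.66 -0.02 -0.12  2.25 -0.53  0.5   2.41] 0.0 0.0
[ 0.57 -0.    0.19] 12 40 [-0.65 -0.33  0.75  2.45 -0.74  0.18  2.64] 0.131 0.01
[ 0.57 -0.    0.1
[... 1888 characters left out ...]
  0.37  1.75  1.23] 0.0 0.0
[ 0.55 -0.37  0.4 ] -7 90 [ 0.89  0.5  -0.68  1.16  0.31  1.58  1.73] 0.0 0.0
[ 0.47 -0.32  0.18] -7 80 [ 1.14  0.35 -0.71  1.94  0.21  0.79  1.8 ] 0.0 0.0
[ 0.49 -0.32  0.08] -7 80 [ 1.02  0.49 -0.6   2.    0.35  0.59  1.67] 0.0 0.0
[ 0.49 -0.32  0.2 ] -7 80 [ 1.12  0.35 -0.71  1.88  0.21  0.85  1.79] 0.0 0.0
[ 0.49 -0.22  0.24] -7 60 [ 1.49 -0.04 -0.93  2.25 -0.58  0.51  2.46] 0.0 0.0
[ 0.57 -0.    0.19] 12 40 [-0.72 -0.32  0.81  2.46 -0.81  0.16  2.71] 0.123 0.01
[ 0.57 -0.    0.19] 12 40 [-0.71 -0.32  0.81  2.46 -0.81  0.16  2.71] 0.123 0.01
[0.69 0.02 0.18] 12 40 [-1.18 -0.11  1.16  2.26 -0.97  0.16  2.71] 0.159 0.01
real	0m14.333s
user	0m14.799s
sys	0m0.179s
```

```bash
cat > s4.py <<'E'
from sim import *
from s3 import Rk,pk
np.set_printoptions(precision=2,suppress=True)
ql=np.array([1.12,.35,-.71,1.88,.21,.85,1.79])
for dz,u in((.08,.14),(.02,.12)):
  T,y,p=Rk(u,dz,40);R=orient(y,p)
  S=[ik(T-.019*R[:,2],R,q) for q in ([.93,.61,-1.16,2.36,2.56,.47,-.59],[.93,.4,-1.1,2.4,2.4,.5,-.6],[.5,.4,-.6,2.4,3,.5,-.9],[1.3,.2,-1.2,2.3,1.8,.5,0])]
  for a in S:
    if a[1]>.01:continue
    print("hangpre",dz,a)
    q=ql
    for f in np.linspace(0,1,7)[1:]:
        A,x=fk(ql+f*(a[0]-ql),P,s,0);q,e,w=run(q,x,A,8);print("  ",f.round(2),x,"z",A[:,2],"up",-A[:,0],q,np.linalg.norm(e).round(3),np.linalg.norm(w).round(2))
    for t in(Rk(.12,.02,40),Rk(.03,.01,40),Rk(0,.01,40),Rk(0,0,40),Rk(.1,0,40)):
        q,e,w=run(q,t[0],orient(*t[1:]),15);print("  H",q,np.linalg.norm(e).round(3),np.linalg.norm(w).round(2))
E
timeout 200 python3 s4.py
```

```text
hangpre 0.08 (array([ 0.19, -0.06,  0.04,  2.54,  4.4 ,  0.41, -2.52]), np.float64(1.2507566917693556e-05), np.float64(0.019692274825848233))
   0.17 [ 0.44 -0.47  0.23] z [ 0.07 -0.52 -0.85] up [ 0.95 -0.24  0.23] [ 0.83  0.26 -0.42  1.99  0.85  0.74  1.12] 0.0 0.0
   0.33 [ 0.51 -0.54  0.35] z [ 0.28 -0.79 -0.54] up [ 0.84 -0.06  0.53] [ 0.68  0.2  -0.31  2.1   1.6   0.67  0.35] 0.0 0.0
   0.5 [ 0.62 -0.47  0.44] z [ 0.62 -0.72 -0.3 ] up [0.61 0.21 0.76] [ 0.7   0.15 -0.39  2.21  2.3   0.64 -0.36] 0.0 0.0
   0.67 [ 0.69 -0.3   0.44] z [ 0.87 -0.41 -0.26] up [0.4  0.29 0.87] [ 0.81  0.08 -0.54  2.32  2.96  0.56 -1.02] 0.0 0.0
   0.83 [ 0.66 -0.12  0.36] z [ 0.91 -0.06 -0.42] up [0.42 0.2  0.89] [ 0.9   0.01 -0.64  2.43  3.7   0.48 -1.8 ] 0.0 0.0
   1.0 [ 0.55 -0.01  0.25] z [ 0.75  0.16 -0.64] up [0.63 0.13 0.77] [ 0.59 -0.07 -0.34  2.54  4.43  0.44 -2.55] 0.0 0.0
  H [ 0.74  0.15 -0.59  2.57  3.82  0.44 -1.91] 0.003 0.0
  H [ 0.5   0.3  -0.5   2.42  3.51  0.4  -1.67] 0.0 0.0
  H [ 0.44  0.34 -0.47  2.36  3.46  0.37 -1.64] 0.0 0.0
  H [ 0.42  0.36 -0.45  2.36  3.44  0.4  -1.61] 0.0 
[... 7497 characters left out ...]
[ 0.58  0.22 -0.23  2.22  1.73  0.34  0.17] 0.0 0.0
   0.67 [ 0.62 -0.31  0.25] z [ 0.68 -0.4  -0.61] up [0.7  0.1  0.71] [ 0.8   0.21 -0.54  2.34  2.5   0.36 -0.61] 0.0 0.0
   0.83 [ 0.63 -0.16  0.23] z [ 0.79 -0.13 -0.6 ] up [0.61 0.13 0.78] [ 1.09  0.25 -0.95  2.45  2.98  0.39 -1.06] 0.0 0.0
   1.0 [ 0.57 -0.01  0.19] z [ 0.75  0.16 -0.65] up [0.63 0.13 0.76] [ 1.24  0.29 -1.2   2.56  3.36  0.34 -1.42] 0.003 0.0
  H [ 1.28  0.33 -1.27  2.56  3.22  0.34 -1.28] 0.005 0.0
  H [ 0.85  0.41 -0.94  2.42  3.04  0.37 -1.14] 0.0 0.0
  H [ 0.76  0.43 -0.87  2.36  2.99  0.35 -1.11] 0.0 0.0
  H [ 0.74  0.46 -0.86  2.36  2.99  0.38 -1.1 ] 0.0 0.0
  H [ 1.06  0.38 -1.07  2.56  3.16  0.43 -1.21] 0.0 0.0
```

```bash
cat > s5.py <<'E'
from s3 import *
np.set_printoptions(precision=2,suppress=True)
from h import goto
W=[(pol(.46,15,.34),-7,75),(pol(.6,40,.36),0,90),(pol(.68,0,.45),-7,90),(pol(.68,-50,.4),-7,90),(pol(.40,-50,.45),-7,80),(pol(.38,0,.45),-7,80),(pol(.40,50,.45),-7,80),(pol(.66,40,.42),-7,90),(pol(.7,-5,.45),-7,90),(pol(.66,-34,.4),-7,90)]
q=go(cur,W);q=go(q,post[:3])
for T,y,p in W[:4]:
    R=orient(y,p);a,b=goto(np.array(T)-.019*R[:,2],R);print(a,b.round(1))
E
python3 s5.py
```

```text
[0.44 0.12 0.34] -7 75 [-1.27 -0.15  0.71  1.97  0.27  1.08  0.8 ] 0.0 0.0
[0.46 0.39 0.36] 0 90 [-1.26  0.39  0.73  1.42 -0.26  1.43  1.05] 0.0 0.0
[0.68 0.   0.45] -7 90 [-0.44  0.57  0.78  0.97 -0.4   1.73  1.65] 0.0 0.0
[ 0.44 -0.52  0.4 ] -7 90 [ 0.39  0.57  0.82  1.1  -0.41  1.62  2.55] 0.0 0.0
[ 0.26 -0.31  0.45] -7 80 [ 0.03 -0.22  0.7   1.74  0.03  1.43  2.18] 0.0 0.0
[0.38 0.   0.45] -7 80 [-0.1  -0.23 -0.    1.8   0.03  1.4   1.35] 0.0 0.0
[0.26 0.31 0.45] -7 80 [-0.25 -0.17 -0.71  1.72  0.04  1.46  0.5 ] 0.0 0.0
[0.51 0.42 0.42] -7 90 [-0.42  0.5  -0.67  1.12  0.3   1.62  0.45] 0.0 0.0
[ 0.7  -0.06  0.45] -7 90 [ 0.27  0.58 -0.59  0.9   0.31  1.74  1.27] 0.0 0.0
[ 0.55 -0.37  0.4 ] -7 90 [ 0.83  0.48 -0.57  1.16  0.25  1.56  1.78] 0.0 0.0
[ 0.47 -0.32  0.18] -7 80 [ 1.05  0.32 -0.58  1.94  0.14  0.78  1.87] 0.0 0.0
[ 0.49 -0.32  0.08] -7 80 [ 0.95  0.47 -0.5   2.    0.26  0.57  1.76] 0.0 0.0
[ 0.49 -0.32  0.2 ] -7 80 [ 1.03  0.33 -0.59  1.88  0.14  0.84  1.85] 0.0 0.0
[-0.02  0.27 -0.  ] [ -5.8  37.1 -14.1]
[-0.05  0.53 -0.12] [ -5.3  63.7 -17.1]
[-0.02  0.53 -0.  ] [-32.8  28.2 -10.9]
[-0.02  0.53 -0.  ] [-14.9 -26.5 -14.7]
```

Emit:
drive_tool(commands=[[[-0.02,0.27,0],[-5.8,37,-14],0],[[-0.02,0.27,0],[-5.8,37,-14],0],[[-0.02,0.27,0],[-5.8,37,-14],0],[[-0.02,0.27,0],[-5.8,37,-14],0],[[-0.02,0.27,0],[-5.8,37,-14],0],[[-0.02,0.27,0],[-5.8,37,-14],0],[[-0.02,0.27,0],[-5.8,37,-14],0],[[-0.02,0.27,0],[-5.8,37,-14],0],[[-0.02,0.27,0],[-5.8,37,-14],0],[[-0.02,0.27,0],[-5.8,37,-14],0],[[-0.02,0.27,0],[-5.8,37,-14],0],[[-0.05,0.53,-0.12],[-5.3,63.7,-17],0],[[-0.05,0.53,-0.12],[-5.3,63.7,-17],0],[[-0.05,0.53,-0.12],[-5.3,63.7,-17],0],[[-0.05,0.53,-0.12],[-5.3,63.7,-17],0],[[-0.05,0.53,-0.12],[-5.3,63.7,-17],0],[[-0.05,0.53,-0.12],[-5.3,63.7,-17],0],[[-0.05,0.53,-0.12],[-5.3,63.7,-17],0],[[-0.05,0.53,-0.12],[-5.3,63.7,-17],0],[[-0.05,0.53,-0.12],[-5.3,63.7,-17],0]])

```text
clock: 5.25
position: [0.4605, 0.3857, 0.3582]
ee_rot: [-0.003, -3.138, -0.001]
force: [0.3, -0.4, 0.3]
width: 0.503
gripper_force: 0.0
```

```bash
cat > nxt.py <<'E'
# nxt.py: print joints and goto for upcoming free-space waypoints (indices in argv)
import sys
from s3 import *
from h import goto,readout
np.set_printoptions(precision=2,suppress=True)
W=[(pol(.46,15,.34),-7,75),(pol(.6,40,.36),0,90),(pol(.68,0,.45),-7,90),(pol(.68,-50,.4),-7,90),(pol(.40,-50,.45),-7,80),(pol(.38,0,.45),-7,80),(pol(.40,50,.45),-7,80),(pol(.66,40,.42),-7,90),(pol(.7,-5,.45),-7,90),(pol(.66,-34,.4),-7,90)]
o=readout.observe();print(o["clock"],o["joints"],o["position"])
a,b=map(int,sys.argv[1:3])
for T,y,p in W[a:b]:
    R=orient(y,p);w,t=goto(np.array(T)-.019*R[:,2],R);print(w,t.round(1))
go(o["joints"],W[a:])
E
python3 nxt.py 2 4
```

```text
5.25 [-1.27  0.36  0.72  1.46 -0.24  1.41  1.02] [0.46 0.39 0.36]
[ 0.   -0.    0.12] [-22.  -38.5  -9.3]
[ 0.   -0.    0.12] [  2.2 -90.7  -4.2]
[0.68 0.   0.45] -7 90 [-0.43  0.57  0.77  0.97 -0.39  1.73  1.65] 0.0 0.0
[ 0.44 -0.52  0.4 ] -7 90 [ 0.39  0.57  0.81  1.1  -0.4   1.62  2.55] 0.0 0.0
[ 0.26 -0.31  0.45] -7 80 [ 0.04 -0.21  0.7   1.74  0.03  1.43  2.19] 0.0 0.0
[0.38 0.   0.45] -7 80 [-0.09 -0.23 -0.01  1.8   0.02  1.4   1.35] 0.0 0.0
[0.26 0.31 0.45] -7 80 [-0.24 -0.17 -0.71  1.72  0.03  1.46  0.5 ] 0.0 0.0
[0.51 0.42 0.42] -7 90 [-0.41  0.5  -0.68  1.12  0.3   1.62  0.45] 0.0 0.0
[ 0.7  -0.06  0.45] -7 90 [ 0.27  0.58 -0.6   0.9   0.32  1.74  1.26] 0.0 0.0
[ 0.55 -0.37  0.4 ] -7 90 [ 0.84  0.48 -0.58  1.16  0.26  1.56  1.77] 0.0 0.0
```

Emit:
drive_tool(commands=[[[0,0,0.12],[-22,-38.5,-9.3],0],[[0,0,0.12],[-22,-38.5,-9.3],0],[[0,0,0.12],[-22,-38.5,-9.3],0],[[0,0,0.12],[-22,-38.5,-9.3],0],[[0,0,0.12],[-22,-38.5,-9.3],0],[[0,0,0.12],[-22,-38.5,-9.3],0],[[0,0,0.12],[-22,-38.5,-9.3],0],[[0,0,0.12],[-22,-38.5,-9.3],0],[[0,0,0.12],[-22,-38.5,-9.3],0],[[0,0,0.12],[-22,-38.5,-9.3],0],[[0,0,0.12],[-22,-38.5,-9.3],0],[[0,0,0.12],[2.2,-90.7,-4.2],0],[[0,0,0.12],[2.2,-90.7,-4.2],0],[[0,0,0.12],[2.2,-90.7,-4.2],0],[[0,0,0.12],[2.2,-90.7,-4.2],0],[[0,0,0.12],[2.2,-90.7,-4.2],0],[[0,0,0.12],[2.2,-90.7,-4.2],0],[[0,0,0.12],[2.2,-90.7,-4.2],0],[[0,0,0.12],[2.2,-90.7,-4.2],0],[[0,0,0.12],[2.2,-90.7,-4.2],0]])

```text
clock: 6.92
position: [0.5181, -0.3423, 0.4172]
ee_rot: [-0.198, -3.133, -0.005]
force: [0.8, -0.3, 0.7]
width: 0.501
gripper_force: 0.0
```

```bash
python3 nxt.py 3 6
```

```text
6.9167 [-0.03  0.42  0.86  1.29 -0.31  1.58  2.23] [ 0.52 -0.34  0.42]
[ 0. -0. -0.] [  5.8 -18.7   1.7]
[ 0.   -0.18 -0.  ] [26.4  0.3 -3.2]
[ 0.   -0.18 -0.  ] [18.  32.2 -3.1]
[ 0.44 -0.52  0.4 ] -7 90 [ 0.38  0.57  0.82  1.1  -0.41  1.62  2.55] 0.0 0.0
[ 0.26 -0.31  0.45] -7 80 [ 0.02 -0.22  0.71  1.74  0.03  1.43  2.18] 0.0 0.0
[0.38 0.   0.45] -7 80 [-0.11 -0.23  0.    1.8   0.03  1.4   1.35] 0.0 0.0
[0.26 0.31 0.45] -7 80 [-0.26 -0.17 -0.7   1.72  0.04  1.46  0.49] 0.0 0.0
[0.51 0.42 0.42] -7 90 [-0.42  0.5  -0.66  1.12  0.3   1.62  0.45] 0.0 0.0
[ 0.7  -0.06  0.45] -7 90 [ 0.26  0.58 -0.58  0.9   0.31  1.74  1.27] 0.0 0.0
[ 0.55 -0.37  0.4 ] -7 90 [ 0.83  0.48 -0.56  1.16  0.25  1.56  1.78] 0.0 0.0
```

Emit:
drive_tool(commands=[[[0,0,0],[5.8,-18.7,1.7],0],[[0,0,0],[5.8,-18.7,1.7],0],[[0,0,0],[5.8,-18.7,1.7],0],[[0,0,0],[5.8,-18.7,1.7],0],[[0,-0.18,0],[26.4,0.3,-3.2],0],[[0,-0.18,0],[26.4,0.3,-3.2],0],[[0,-0.18,0],[26.4,0.3,-3.2],0],[[0,-0.18,0],[26.4,0.3,-3.2],0],[[0,-0.18,0],[26.4,0.3,-3.2],0],[[0,-0.18,0],[26.4,0.3,-3.2],0],[[0,-0.18,0],[26.4,0.3,-3.2],0],[[0,-0.18,0],[26.4,0.3,-3.2],0],[[0,-0.18,0],[18,32.2,-3.1],0],[[0,-0.18,0],[18,32.2,-3.1],0],[[0,-0.18,0],[18,32.2,-3.1],0],[[0,-0.18,0],[18,32.2,-3.1],0],[[0,-0.18,0],[18,32.2,-3.1],0],[[0,-0.18,0],[18,32.2,-3.1],0],[[0,-0.18,0],[18,32.2,-3.1],0],[[0,-0.18,0],[18,32.2,-3.1],0]])

```text
clock: 8.58
position: [0.382, 0.0031, 0.4491]
ee_rot: [0.186, 2.959, -0.012]
force: [1.9, -0.1, 0.2]
width: 0.504
gripper_force: 0.0
```

```bash
python3 nxt.py 6 8
```

```text
8.5833 [-0.16 -0.2  -0.03  1.79  0.05  1.39  1.25] [0.38 0.   0.45]
[ 0.  0. -0.] [15.9 28.5 -2.9]
[ 0.    0.18 -0.  ] [-6.4 43.3  4.2]
[0.26 0.31 0.45] -7 80 [-0.34 -0.16 -0.64  1.72  0.05  1.46  0.47] 0.0 0.0
[0.51 0.42 0.42] -7 90 [-0.46  0.49 -0.59  1.12  0.26  1.61  0.48] 0.0 0.0
[ 0.7  -0.06  0.45] -7 90 [ 0.23  0.57 -0.49  0.9   0.26  1.73  1.3 ] 0.0 0.0
[ 0.55 -0.37  0.4 ] -7 90 [ 0.78  0.47 -0.46  1.16  0.2   1.55  1.82] 0.0 0.0
```

Emit:
drive_tool(commands=[[[0,0,0],[16,28.5,-2.9],0],[[0,0,0],[16,28.5,-2.9],0],[[0,0,0],[16,28.5,-2.9],0],[[0,0,0],[16,28.5,-2.9],0],[[0,0,0],[16,28.5,-2.9],0],[[0,0,0],[16,28.5,-2.9],0],[[0,0,0],[16,28.5,-2.9],0],[[0,0,0],[16,28.5,-2.9],0],[[0,0,0],[16,28.5,-2.9],0],[[0,0,0],[16,28.5,-2.9],0],[[0,0,0],[16,28.5,-2.9],0],[[0,0.18,0],[-6.4,43.3,4.2],0],[[0,0.18,0],[-6.4,43.3,4.2],0],[[0,0.18,0],[-6.4,43.3,4.2],0],[[0,0.18,0],[-6.4,43.3,4.2],0],[[0,0.18,0],[-6.4,43.3,4.2],0],[[0,0.18,0],[-6.4,43.3,4.2],0],[[0,0.18,0],[-6.4,43.3,4.2],0],[[0,0.18,0],[-6.4,43.3,4.2],0],[[0,0.18,0],[-6.4,43.3,4.2],0]])

```text
clock: 10.25
position: [0.508, 0.4211, 0.4183]
ee_rot: [-0.2, -3.131, 0.0]
force: [-0.1, -0.1, 0.1]
width: 0.497
gripper_force: 0.0
```

```bash
python3 nxt.py 8 10
```

```text
10.25 [-0.47  0.48 -0.55  1.09  0.24  1.64  0.5 ] [0.51 0.42 0.42]
[-0.   -0.   -0.01] [-24.9 -45.4  -3.3]
[-0.   -0.   -0.01] [-13.9 -77.9   1.8]
[ 0.7  -0.06  0.45] -7 90 [ 0.21  0.56 -0.45  0.9   0.24  1.72  1.31] 0.0 0.0
[ 0.55 -0.37  0.4 ] -7 90 [ 0.75  0.46 -0.41  1.16  0.18  1.55  1.83] 0.0 0.0
```

Emit:
drive_tool(commands=[[[0,0,0],[-25,-45.4,-3.3],0],[[0,0,0],[-25,-45.4,-3.3],0],[[0,0,0],[-25,-45.4,-3.3],0],[[0,0,0],[-25,-45.4,-3.3],0],[[0,0,0],[-25,-45.4,-3.3],0],[[0,0,0],[-25,-45.4,-3.3],0],[[0,0,0],[-25,-45.4,-3.3],0],[[0,0,0],[-25,-45.4,-3.3],0],[[0,0,0],[-25,-45.4,-3.3],0],[[0,0,0],[-25,-45.4,-3.3],0],[[0,0,0],[-25,-45.4,-3.3],0],[[0,0,0],[-25,-45.4,-3.3],0],[[0,0,0],[-14,-78,1.8],0],[[0,0,0],[-14,-78,1.8],0],[[0,0,0],[-14,-78,1.8],0],[[0,0,0],[-14,-78,1.8],0],[[0,0,0],[-14,-78,1.8],0],[[0,0,0],[-14,-78,1.8],0],[[0,0,0],[-14,-78,1.8],0],[[0,0,0],[-14,-78,1.8],0]])

```text
clock: 11.92
position: [0.556, -0.3453, 0.405]
ee_rot: [-0.196, -3.133, -0.002]
force: [0.3, 0.3, -0.3]
width: 0.498
gripper_force: 0.0
```

```bash
cat > pick.py <<'E'
from s3 import *
from h import goto,readout
np.set_printoptions(precision=2,suppress=True)
o=readout.observe();q=o["joints"];print(o["clock"],q,o["position"])
G=np.array([.483,-.321,.0985]);R=orient(-7,80)
for g in(G-.08*R[:,2],G-.005*R[:,2]):
    w,t=goto(g,R);print(w,t.round(2))
q=go(q,[(pk(.08),-7,80),(pk(0),-7,80),(pk(0)+[0,0,.12],-7,80)])
seq=[((.44,-.47,.28),-70,60),((.52,-.50,.36),-65,40),((.60,-.44,.42),-50,25),((.62,-.3,.42),-25,25),((.50,-.12,.38),0,30),Rk(.14,.08,40),Rk(.12,.02,40),Rk(0,.01,40),Rk(.1,0,40)]
go(q,seq)
E
python3 pick.py
```

```text
11.9167 [ 0.71  0.45 -0.4   1.14  0.17  1.58  1.79] [ 0.56 -0.35  0.41]
[ 0.   -0.18 -0.  ] [ 8.55  1.47 24.67]
[ 0.   -0.18 -0.  ] [ 7.23  1.47 32.05]
[ 0.47 -0.32  0.16] -7 80 [ 0.9   0.33 -0.4   1.95  0.07  0.73  1.94] 0.0 0.0
[ 0.49 -0.32  0.08] -7 80 [ 0.84  0.45 -0.35  2.    0.13  0.56  1.88] 0.0 0.0
[ 0.49 -0.32  0.2 ] -7 80 [ 0.9   0.3  -0.41  1.88  0.05  0.83  1.93] 0.0 0.0
[ 0.44 -0.47  0.28] -70 60 [ 0.65  0.15 -0.1   1.97  0.51  0.64  0.56] 0.0 0.0
[ 0.52 -0.5   0.36] -65 40 [ 0.45  0.13 -0.03  2.03  1.17  0.52 -0.06] 0.0 0.0
[ 0.6  -0.44  0.42] -50 25 [ 0.37  0.07 -0.05  2.18  1.97  0.47 -0.72] 0.0 0.0
[ 0.62 -0.3   0.42] -25 25 [ 0.22 -0.08  0.16  2.32  3.2   0.23 -1.68] 0.0 0.0
[ 0.5  -0.12  0.38] 0 30 [-0.35 -0.39  0.61  2.52  4.39  0.14 -2.54] 0.031 0.0
[ 0.55 -0.01  0.25] 12 40 [-0.91 -0.14  1.05  2.53  4.23  0.26 -2.34] 0.0 0.0
[ 0.57 -0.    0.19] 12 40 [-0.35  0.15  0.6   2.57  4.07  0.58 -2.19] 0.004 0.0
[0.69 0.02 0.18] 12 40 [-0.39  0.35  0.53  2.36  3.99  0.57 -2.28] 0.0 0.0
[ 0.59 -0.    0.17] 12 40 [-0.36  0.25  0.61  2.56  3.99  0.67 -2.13] 0.0 0.0
```

Emit:
drive_tool(commands=[[[0,-0.18,0],[8.5,1.5,24.6],-0.1],[[0,-0.18,0],[8.5,1.5,24.6],-0.1],[[0,-0.18,0],[8.5,1.5,24.6],-0.1],[[0,-0.18,0],[8.5,1.5,24.6],-0.1],[[0,-0.18,0],[8.5,1.5,24.6],-0.1],[[0,-0.18,0],[8.5,1.5,24.6],-0.1],[[0,-0.18,0],[8.5,1.5,24.6],-0.1],[[0,-0.18,0],[8.5,1.5,24.6],-0.1],[[0,-0.18,0],[8,1.5,27.5],-0.1],[[0,-0.18,0],[7.5,1.5,30.5],-0.1],[[0,-0.18,0],[7.2,1.5,32],-0.1],[[0,-0.18,0],[7.2,1.5,32],-0.1],[[0,-0.18,0],[7.2,1.5,32],-0.1]], newtons=60)

```text
clock: 13.0
position: [0.489, -0.3191, 0.0857]
ee_rot: [0.184, 2.958, -0.014]
force: [0.0, -0.2, 0.3]
width: 0.454
gripper_force: 0.0
```

```bash
python3 - <<'E'
from h import *
s=readout.observe();im=cams.get_image("wrist")
G=np.array([.483,-.321,.0985]);R=orient(-7,80);print(s["joints"],s["force"],goto(G-.005*R[:,2],R))
z=cv2.resize(im[40:300,180:480],(600,520));cv2.imwrite("pics/w4.png",z)
E
```

```text
[ 0.822  0.486 -0.389  1.951  0.208  0.579  1.77 ] [ 0.003 -0.228  0.298] (array([ 0.001,  0.005, -0.002]), array([ 0.399, -0.246,  0.096]))
```

View pics/w4.png

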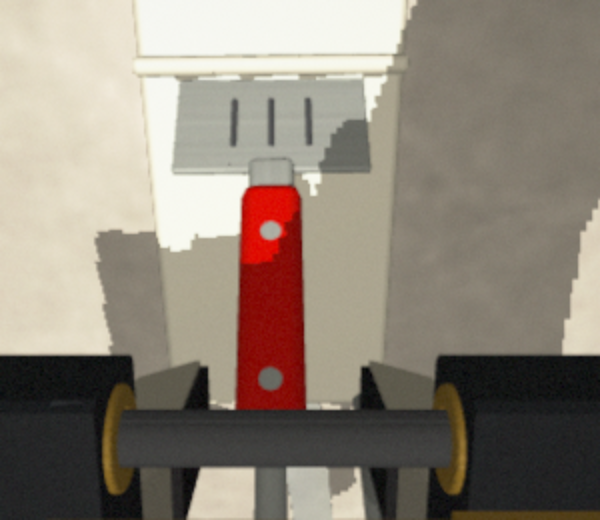

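The handle lies between the open fingers, centred at x=271 in the crop against a finger midpoint of 285. That is about 3 mm, the same as the tracking remainder, so I'll correct it and close.

Emit:
drive_tool(commands=[[[0,0,0],[0.4,-0.25,0.1],-0.1],[[0,0,0],[0.4,-0.25,0.1],-0.1],[[0,0,0],[0.4,-0.25,0.1],-1],[[0,0,0],[0.4,-0.25,0.1],-1],[[0,0,0],[0.4,-0.25,0.1],-1],[[0,0,0],[0.4,-0.25,0.1],-1],[[0,0,0],[0.4,-0.25,0.1],-1],[[0,0,0],[0.4,-0.25,0.1],-1]], newtons=60)

```text
clock: 13.72
position: [0.4844, -0.3205, 0.0824]
ee_rot: [0.184, 2.959, -0.012]
force: [-1.5, -0.5, 3.1]
width: 0.189
gripper_force: 59.9
```

```bash
cat > carry.py <<'E'
from s3 import *
from h import goto,readout
np.set_printoptions(precision=2,suppress=True)
o=readout.observe();q=o["joints"];x=o["position"];print(o["clock"],q,x,o["force"],o["width"],o["gripper_force"])
R0=Ro.from_rotvec(o["ee_rot"]).as_matrix()
seq=[(x+[0,0,.13],None,None),((.44,-.47,.32),-70,60),((.52,-.50,.38),-65,40),((.60,-.44,.42),-50,25),((.58,-.3,.42),-30,25),((.50,-.12,.40),0,30),Rk(.14,.08,40),Rk(.12,.02,40),Rk(0,.01,40),Rk(.1,0,40)]
for T,y,p in seq:
    R=R0 if y is None else orient(y,p)
    w,t=goto(np.array(T)-.019*R[:,2],R);q,e,v=run(q,np.array(T),R,22);print(np.round(T,2),"cmd",w,t.round(1),"q",q,np.linalg.norm(e).round(3))
E
python3 carry.py
```

```text
13.7167 [ 0.83  0.49 -0.39  1.96  0.21  0.57  1.78] [ 0.48 -0.32  0.08] [-1.52 -0.48  3.13] 0.18946058006763383 59.92117166519165
[ 0.48 -0.32  0.21] cmd [0. 0. 0.] [ -2.3   0.  -12.8] q [ 0.96  0.29 -0.49  1.87  0.07  0.86  1.91] 0.0
[ 0.44 -0.47  0.32] cmd [ 0.38 -0.31  1.03] [ -1.7 -15.3 -23.9] q [ 0.79  0.12 -0.25  1.91  0.48  0.73  0.6 ] 0.0
[ 0.52 -0.5   0.38] cmd [ 0.52 -0.64  0.89] [-10.9 -17.3 -28.3] q [ 0.61  0.11 -0.21  2.    1.12  0.56  0.01] 0.0
[ 0.6  -0.44  0.42] cmd [ 0.48 -0.91  0.61] [-18.7 -10.3 -31. ] q [ 0.54  0.07 -0.23  2.18  1.96  0.49 -0.71] 0.0
[ 0.58 -0.3   0.42] cmd [ 0.26 -0.95  0.33] [-15.    3.3 -31.6] q [ 0.47 -0.15 -0.12  2.37  2.8   0.23 -1.36] 0.0
[ 0.5  -0.12  0.4 ] cmd [-0.07 -0.87 -0.11] [ -4.7  20.2 -31.4] q [-0.38 -0.38  0.6   2.51  4.33  0.12 -2.51] 0.046
[ 0.55 -0.01  0.25] cmd [-0.17 -0.69 -0.3 ] [ -5.4  31.7 -16.3] q [-0.95 -0.15  1.08  2.53  4.21  0.25 -2.32] 0.0
[ 0.57 -0.    0.19] cmd [-0.17 -0.69 -0.3 ] [ -6.2  32.4 -10. ] q [-0.39  0.16  0.64  2.57  4.08  0.59 -2.2 ] 0.004
[0.69 0.02 0.18] cmd [-0.17 -0.69 -0.3 ] [-17.2  36.3  -7. ] q [-0.43  0.36  0.57  2.36  4.    0.58 -2.3 ] 0.0
[ 0.59 -0.    0.17] cmd [-0.17 -0.69 -0.3 ] [-7.7 33.  -7.7] q [-0.4   0.26  0.65  2.56  4.    0.68 -2.15] 0.0
```

```bash
cat > s6.py <<'E'
from s3 import *
from h import goto,readout
np.set_printoptions(precision=2,suppress=True)
o=readout.observe();x=o["position"]
R0=Ro.from_rotvec(o["ee_rot"]).as_matrix()
end=[Rk(.14,.06,40),Rk(.12,.02,40),Rk(0,.01,40),Rk(.1,0,40)]
for seq in([((.46,-.34,.42),-50,60),((.54,-.36,.45),-55,40),((.60,-.34,.45),-45,25),((.58,-.25,.43),-25,28),((.53,-.12,.40),-5,33)],
  [((.48,-.34,.42),-60,60),((.56,-.36,.45),-65,35),((.62,-.34,.45),-50,20),((.58,-.2,.43),-30,33),((.54,-.10,.38),0,40)],
  [((.46,-.32,.40),-60,55),((.50,-.34,.42),-70,40),((.56,-.32,.42),-50,32),((.56,-.2,.38),-25,38),((.54,-.10,.32),0,40)]):
  q=o["joints"];R=R0;q,e,v=run(q,x+[0,0,.13],R,15)
  for T,y,p in seq+end:
    R=orient(y,p);w,t=goto(np.array(T)-.019*R[:,2],R);q,e,v=run(q,np.array(T),R,22);print(np.round(T,2),"cmd",w,t.round(1),"q",q,np.linalg.norm(e).round(3))
  print()
E
python3 s6.py
```

```text
[ 0.46 -0.34  0.42] cmd [ 0.26 -0.33  0.71] [ -3.8  -2.1 -33.6] q [ 1.   -0.12 -0.51  1.88  0.13  0.87  1.13] 0.0
[ 0.54 -0.36  0.45] cmd [ 0.43 -0.66  0.74] [-12.4  -3.1 -35.1] q [ 1.08 -0.12 -0.8   2.01  0.74  0.59  0.37] 0.0
[ 0.6  -0.34  0.45] cmd [ 0.42 -0.92  0.54] [-18.   -0.4 -34.1] q [ 1.23 -0.11 -1.01  2.22  1.73  0.4  -0.55] 0.0
[ 0.58 -0.25  0.43] cmd [ 0.19 -0.9   0.26] [-14.6   8.3 -32.7] q [ 0.07 -0.22  0.18  2.34  2.11  0.14 -0.63] 0.0
[ 0.53 -0.12  0.4 ] cmd [-0.02 -0.82 -0.03] [ -7.6  20.5 -30.9] q [-0.52 -0.41  0.55  2.4   0.97  0.17  0.7 ] 0.021
[ 0.55 -0.01  0.23] cmd [-0.17 -0.69 -0.3 ] [ -5.1  31.7 -14.3] q [-1.36 -0.43  1.27  2.56  2.39  0.21 -0.48] 0.014
[ 0.57 -0.    0.19] cmd [-0.17 -0.69 -0.3 ] [ -6.2  32.4 -10. ] q [-1.4  -0.43  1.27  2.57  2.36  0.24 -0.47] 0.057
[0.69 0.02 0.18] cmd [-0.17 -0.69 -0.3 ] [-17.2  36.3  -7. ] q [-1.55 -0.43  1.27  2.45  1.87  0.29 -0.08] 0.138
[ 0.59 -0.    0.17] cmd [-0.17 -0.69 -0.3 ] [-7.7 33.  -7.7] q [-1.43 -0.43  1.27  2.57  2.31  0.26 -0.45] 0.084

[ 0.48 -0.34  0.42] cmd [ 0.32 -0.32  0.87] [ -5.7  -1.9 -33.3] q [ 0
[... 1287 characters left out ...]
.46 -0.18] 0.0
[ 0.56 -0.2   0.38] cmd [ 0.17 -0.73  0.27] [-11.1  13.  -28.2] q [ 0.35 -0.22 -0.16  2.32  0.66  0.18  0.71] 0.0
[ 0.54 -0.1   0.32] cmd [-0.06 -0.69 -0.11] [ -6.9  22.6 -22.8] q [-0.86 -0.41  0.89  2.44  1.09  0.18  0.7 ] 0.0
[ 0.55 -0.01  0.23] cmd [-0.17 -0.69 -0.3 ] [ -5.1  31.7 -14.3] q [-1.37 -0.43  1.28  2.56  2.39  0.21 -0.48] 0.013
[ 0.57 -0.    0.19] cmd [-0.17 -0.69 -0.3 ] [ -6.2  32.4 -10. ] q [-1.41 -0.43  1.28  2.57  2.36  0.24 -0.47] 0.055
[0.69 0.02 0.18] cmd [-0.17 -0.69 -0.3 ] [-17.2  36.3  -7. ] q [-1.57 -0.43  1.28  2.44  1.88  0.3  -0.08] 0.136
[ 0.59 -0.    0.17] cmd [-0.17 -0.69 -0.3 ] [-7.7 33.  -7.7] q [-1.45 -0.43  1.28  2.57  2.31  0.27 -0.45] 0.082
```

Emit:
drive_tool(commands=[[[0,0,0],[-0.2,0,-1],-1],[[0,0,0],[-0.4,0,-2.3],-1],[[0,0,0],[-0.7,0,-4],-1],[[0,0,0],[-1.1,0,-6],-1],[[0,0,0],[-1.6,0,-9],-1],[[0,0,0],[-2.1,0,-12],-1],[[0,0,0],[-2.3,0,-12.8],-1]])

```text
clock: 14.3
position: [0.4863, -0.3213, 0.2176]
ee_rot: [0.183, 2.954, -0.017]
force: [1.6, -0.9, -1.0]
width: 0.193
gripper_force: 59.9
```

```bash
cat > s7.py <<'E'
from s3 import *
from h import goto,readout
np.set_printoptions(precision=2,suppress=True)
o=readout.observe();x=o["position"];R0=Ro.from_rotvec(o["ee_rot"]).as_matrix()
end=[Rk(.14,.06,40),Rk(.12,.02,40),Rk(0,.01,40),Rk(.1,0,40)]
T0=np.array([.5,-.27,.40]);q1,e,v=run(o["joints"],T0,R0,15);w,t=goto(T0-.019*R0[:,2],R0);print("lift",w,t.round(1),q1)
best=[]
for u,dz in((.10,.14),(.13,.08),(.08,.2),(.04,.25)):
  for seed in ([.5,.2,-.4,2.4,3.2,.5,-1.3],[1,.3,-1,2.4,2.8,.4,-.9]):
    T,y,p=Rk(u,dz,40);R=orient(y,p);a=ik(T-.019*R[:,2],R,seed)
    if a[1]>.01:continue
    q=q1;out=[]
    for f in np.linspace(0,1,7)[1:]:
        A,xx=fk(q1+f*(a[0]-q1),P,s,0);q,e,v=run(q,xx,A,8);w,t=goto(xx-.019*A[:,2],A)
        out.append((xx,A,w,t.round(1),q.copy()))
    er=[]
    for t_ in end:
        q,e,v=run(q,t_[0],orient(*t_[1:]),15);er.append(np.linalg.norm(e))
    best.append((max(er[2:]),-min(k[0][1] for k in out),u,dz,a[0],out,q))
for b in best:print(b[0].round(3),"miny",-b[1],b[2:5],b[6])
b=min([b for b in best if b[0]<.01],key=lambda b:b[1])
for k in b[5]:print(k[0],"z",k[1][:,2],"cmd",k[2],k[3],k[4])
E
python3 s7.py
```

```text
lift [0. 0. 0.] [ -4.    5.3 -17.8] [ 0.91  0.15 -0.5   1.59  0.01  1.26  1.86]
0.0 miny -0.583864622934257 (0.13, 0.08, array([ 0.17, -0.05,  0.05,  2.52,  4.37,  0.4 , -2.51])) [-0.11  0.22  0.31  2.56  3.91  0.61 -2.04]
0.0 miny -0.5838646136956716 (0.13, 0.08, array([ 0.17, -0.05,  0.05,  2.52,  4.37,  0.4 , -2.51])) [-0.11  0.22  0.31  2.56  3.91  0.61 -2.04]
[ 0.41 -0.48  0.43] z [-0.03 -0.62 -0.79] cmd [ 0.67 -0.02  0.35] [  1.9 -17.  -21.6] [ 0.79  0.11 -0.42  1.74  0.73  1.12  1.13]
[ 0.45 -0.58  0.57] z [ 0.11 -0.94 -0.33] cmd [ 1.11 -0.48  0.4 ] [ -6.  -26.5 -34.5] [ 0.72  0.08 -0.39  1.9   1.47  0.98  0.41]
[ 0.59 -0.52  0.66] z [ 0.52 -0.86  0.02] cmd [ 1.05 -1.04  0.19] [-20.8 -18.  -41.4] [ 0.71  0.05 -0.41  2.05  2.19  0.84 -0.31]
[ 0.71 -0.32  0.61] z [ 0.88 -0.47  0.02] cmd [ 0.59 -1.29 -0.08] [-28.9   2.4 -34.9] [ 0.69  0.02 -0.42  2.21  2.91  0.69 -1.04]
[ 0.7  -0.12  0.44] z [ 0.96 -0.06 -0.28] cmd [ 0.08 -1.1  -0.26] [-22.3  22.3 -19. ] [ 0.6  -0.02 -0.35  2.36  3.65  0.54 -1.79]
[ 0.56 -0.01  0.25] z [ 0.75  0.16 -0.64] cmd [-0.17 -0.68 -0.29] [-3.8 32.1 -2.9] [-0.25 -0.05  0.45  2.52  4.35  0.37 -2.48]
```

Emit:
drive_tool(commands=[[[0,0,0],[-4,5.3,-17.8],-1],[[0,0,0],[-4,5.3,-17.8],-1],[[0,0,0],[-4,5.3,-17.8],-1],[[0,0,0],[-4,5.3,-17.8],-1],[[0,0,0],[-4,5.3,-17.8],-1],[[0,0,0],[-4,5.3,-17.8],-1],[[0.67,-0.02,0.35],[1,-17,-26],-1],[[0.67,-0.02,0.35],[1,-17,-26],-1],[[0.67,-0.02,0.35],[1,-17,-26],-1],[[0.67,-0.02,0.35],[1,-17,-26],-1],[[0.67,-0.02,0.35],[1,-17,-26],-1],[[0.67,-0.02,0.35],[1,-17,-26],-1],[[0.67,-0.02,0.35],[1,-17,-26],-1],[[1.11,-0.48,0.4],[-6,-26.5,-34.5],-1],[[1.11,-0.48,0.4],[-6,-26.5,-34.5],-1],[[1.11,-0.48,0.4],[-6,-26.5,-34.5],-1],[[1.11,-0.48,0.4],[-6,-26.5,-34.5],-1],[[1.11,-0.48,0.4],[-6,-26.5,-34.5],-1],[[1.11,-0.48,0.4],[-6,-26.5,-34.5],-1],[[1.11,-0.48,0.4],[-6,-26.5,-34.5],-1]])

```text
clock: 15.97
position: [0.45, -0.5833, 0.5575]
ee_rot: [0.754, 2.078, -1.395]
force: [0.4, 0.3, -2.5]
width: 0.193
gripper_force: 59.9
```

```bash
cat > s8.py <<'E'
from s3 import *
from h import goto,readout
np.set_printoptions(precision=2,suppress=True)
o=readout.observe();q=o["joints"];print(o["clock"],q,o["position"],o["width"])
seq=[((.59,-.50,.64),-59,0),((.68,-.32,.60),-28,0),((.63,-.12,.50),-4,15),Rk(.13,.08,40),Rk(.12,.02,40),Rk(0,.01,40),Rk(.1,0,40)]
for T,y,p in seq:
    R=orient(y,p);w,t=goto(np.array(T)-.019*R[:,2],R);q,e,v=run(q,np.array(T),R,20);print(np.round(T,2),"cmd",w,t.round(1),"q",q,np.linalg.norm(e).round(3))
E
python3 s8.py
```

```text
15.9667 [ 0.67  0.14 -0.29  1.78  1.42  1.01  0.55] [ 0.45 -0.58  0.56] 0.1931881331703935
[ 0.59 -0.5   0.64] cmd [-0.27 -0.47  0.66] [-14.3   7.   -9. ] q [ 0.61  0.05 -0.35  2.09  2.16  0.87 -0.85] 0.0
[ 0.68 -0.32  0.6 ] cmd [-0.78 -0.65  0.53] [-15.   21.5 -23.5] q [ 0.61 -0.03 -0.3   2.27  2.98  0.68 -1.52] 0.0
[ 0.63 -0.12  0.5 ] cmd [-1.2  -0.54  0.23] [ -1.5  30.8 -39.4] q [ 0.42 -0.23 -0.09  2.4   3.96  0.47 -2.33] 0.0
[ 0.56 -0.01  0.25] cmd [-1.4  -0.27 -0.21] [ 22.4  45.3 -42.6] q [-0.97 -0.11  1.11  2.52  4.23  0.28 -2.36] 0.0
[ 0.57 -0.    0.19] cmd [-1.4  -0.27 -0.21] [ 25.9  49.9 -40.7] q [-0.3   0.15  0.54  2.56  4.07  0.57 -2.18] 0.006
[0.69 0.02 0.18] cmd [-1.4  -0.27 -0.21] [ 18.6  59.5 -41.3] q [-0.35  0.34  0.48  2.36  3.97  0.55 -2.25] 0.0
[ 0.59 -0.    0.17] cmd [-1.4  -0.27 -0.21] [ 25.9  52.7 -40.2] q [-0.31  0.25  0.55  2.56  3.97  0.66 -2.12] 0.0
```

Emit:
drive_tool(commands=[[[-0.27,-0.47,0.66],[-14.3,7,-9],-1],[[-0.27,-0.47,0.66],[-14.3,7,-9],-1],[[-0.27,-0.47,0.66],[-14.3,7,-9],-1],[[-0.27,-0.47,0.66],[-14.3,7,-9],-1],[[-0.27,-0.47,0.66],[-14.3,7,-9],-1],[[-0.27,-0.47,0.66],[-14.3,7,-9],-1],[[-0.27,-0.47,0.66],[-14.3,7,-9],-1],[[-0.27,-0.47,0.66],[-14.3,7,-9],-1],[[-0.78,-0.65,0.53],[-15,21.5,-23.5],-1],[[-0.78,-0.65,0.53],[-15,21.5,-23.5],-1],[[-0.78,-0.65,0.53],[-15,21.5,-23.5],-1],[[-0.78,-0.65,0.53],[-15,21.5,-23.5],-1],[[-0.78,-0.65,0.53],[-15,21.5,-23.5],-1],[[-0.78,-0.65,0.53],[-15,21.5,-23.5],-1],[[-0.78,-0.65,0.53],[-15,21.5,-23.5],-1]])

```text
clock: 17.22
position: [0.6806, -0.3194, 0.604]
ee_rot: [0.383, 1.531, -0.383]
force: [0.1, 0.1, -1.3]
width: 0.187
gripper_force: 59.9
```

```bash
sed -i 's/^seq=\[((.59,-.50,.64),-59,0),((.68,-.32,.60),-28,0),/seq=[/' s8.py; python3 s8.py
```

```text
17.2167 [ 0.66  0.06 -0.42  2.08  2.7   0.62 -1.18] [ 0.68 -0.32  0.6 ] 0.18736128623849113
[ 0.63 -0.12  0.5 ] cmd [-0.42  0.26 -0.05] [ 10.3  15.2 -13.9] q [ 0.56 -0.24 -0.2   2.4   4.01  0.5  -2.39] 0.0
[ 0.56 -0.01  0.25] cmd [-0.67  0.68 -0.24] [ 35.   21.8 -25.7] q [-0.2  -0.05  0.4   2.52  4.35  0.38 -2.49] 0.0
[ 0.57 -0.    0.19] cmd [-0.67  0.68 -0.24] [ 41.   22.4 -25. ] q [ 0.26  0.13 -0.06  2.56  3.96  0.5  -2.07] 0.007
[0.69 0.02 0.18] cmd [-0.67  0.68 -0.24] [ 42.1  30.1 -15.8] q [ 0.11  0.31 -0.07  2.36  3.73  0.43 -1.95] 0.0
[ 0.59 -0.    0.17] cmd [-0.67  0.68 -0.24] [ 43.   23.7 -23.4] q [ 0.2   0.21 -0.03  2.56  3.81  0.56 -1.93] 0.0
```

Emit:
drive_tool(commands=[[[-0.42,0.26,-0.05],[10,15,-14],-1],[[-0.42,0.26,-0.05],[10,15,-14],-1],[[-0.42,0.26,-0.05],[10,15,-14],-1],[[-0.42,0.26,-0.05],[10,15,-14],-1],[[-0.42,0.26,-0.05],[10,15,-14],-1],[[-0.42,0.26,-0.05],[10,15,-14],-1],[[-0.42,0.26,-0.05],[10,15,-14],-1],[[-0.67,0.68,-0.24],[35,21.8,-25.7],-1],[[-0.67,0.68,-0.24],[35,21.8,-25.7],-1],[[-0.67,0.68,-0.24],[35,21.8,-25.7],-1],[[-0.67,0.68,-0.24],[35,21.8,-25.7],-1],[[-0.67,0.68,-0.24],[35,21.8,-25.7],-1],[[-0.67,0.68,-0.24],[35,21.8,-25.7],-1],[[-0.67,0.68,-0.24],[35,21.8,-25.7],-1],[[-0.67,0.68,-0.24],[35,21.8,-25.7],-1],[[-0.67,0.68,-0.24],[35,21.8,-25.7],-1],[[-0.67,0.68,-0.24],[35,21.8,-25.7],-1],[[-0.67,0.68,-0.24],[35,21.8,-25.7],-1],[[-0.67,0.68,-0.24],[35,21.8,-25.7],-1]])

```text
clock: 18.8
position: [0.56, -0.0088, 0.2551]
ee_rot: [-0.231, 2.259, 0.114]
force: [-0.5, 0.1, -1.4]
width: 0.189
gripper_force: 59.9
```

```bash
python3 - <<'E'
from h import *
s=readout.observe();print(s["clock"],s["joints"],s["position"],s["ee_rot"],s["width"])
S=cams.get_image("scene");T=cams.get_image("top");cv2.imwrite("pics/s9.png",S);cv2.imwrite("pics/t9.png",T)
z=lambda im,x,y,w,h,k:cv2.resize(im[y:y+h,x:x+w],(w*k,h*k),interpolation=cv2.INTER_CUBIC)
a=np.zeros((600,800,3),np.uint8);c=z(S,310,90,100,150,4);a[:600,:400]=c;c=z(T,265,130,100,90,4);a[:360,400:]=c
cv2.imwrite("pics/c9.png",a)
E
```

```text
18.8 [ 0.053  0.038 -0.     2.437  3.962  0.276 -2.207] [ 0.56  -0.009  0.255] [-0.231  2.259  0.114] 0.1889077324764591
```

View pics/c9.png

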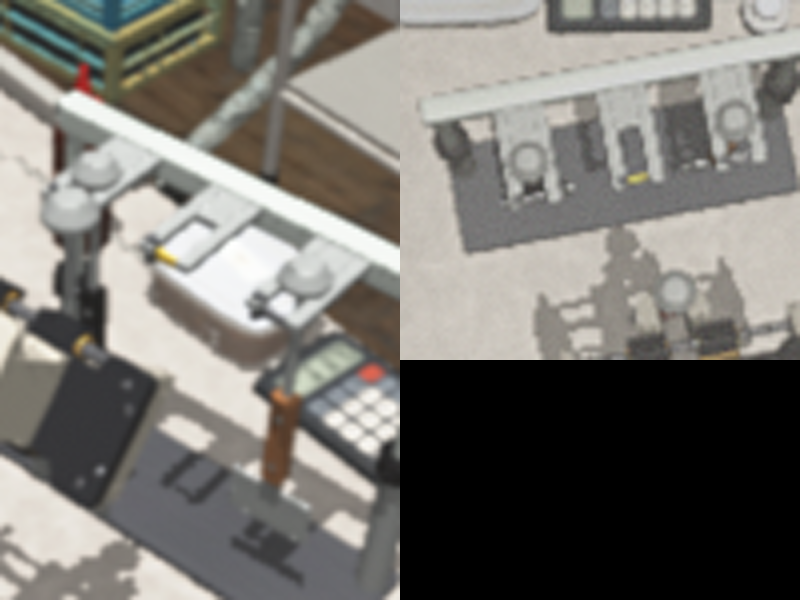

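Three knobs show in both views. Slice knob: scene crop (70,210), top crop (676,291). Turner b: (98,168) and (528,161). Turner a: (306,276) and (736,120). The gate is yellow at (165,256) and (638,178). Next I'll compute the relative offset.

```bash
python3 - <<'E'
from h import *
S=lambda x,y:ray("scene",(310+x/4,90+y/4)); T=lambda x,y:ray("top",(265+(x-400)/4,130+y/4))
k={n:cross(S(*a),T(*b)) for n,a,b in(("s",(70,209),(676,291)),("b",(97,168),(528,161)),("a",(306,276),(736,120)),("gate",(165,257),(638,178)))}
for n in k:print(n,k[n])
b,a,s=k["b"][0],k["a"][0],k["s"][0]
y=(b-a)[:2];print("len",np.linalg.norm(y));y/=np.linalg.norm(y);x=np.array([y[1],-y[0]]);yaw=np.degrees(np.arctan2(x[1],x[0]));m=(a+b)/2
print("yaw",yaw,"mid",m,"slice rel rack x,y:",x@(s-m)[:2],y@(s-m)[:2],"dz",s[2]-m[2])
o=readout.observe();R=Ro.from_rotvec(o["ee_rot"]).as_matrix();g=o["position"]-.014*R[:,2];print("grasp pt",g,"toolz yaw/pitch",np.degrees([np.arctan2(R[1,2],R[0,2]),np.arcsin(-R[2,2])]),"roll",R[2,1])
print("gate rel",x@(k["gate"][0]-m)[:2],y@(k["gate"][0]-m)[:2])
E
```

```text
s (array([ 0.553, -0.013,  0.375]), np.float64(0.0008775752368985362))
b (array([0.655, 0.093, 0.292]), np.float64(0.002678566309835721))
a (array([ 0.687, -0.06 ,  0.292]), np.float64(0.0008013278290635277))
gate (array([0.644, 0.012, 0.28 ]), np.float64(0.00011872150392771296))
len 0.15644534211396519
yaw 11.515374866965574 mid [0.671 0.017 0.292] slice rel rack x,y: -0.12183167595942891 -0.005101963283148363 dz 0.0824954525711642
grasp pt [ 0.549 -0.011  0.264] toolz yaw/pitch [12.005 39.912] roll 0.0037079579584584216
gate rel -0.02722832776296643 0.0012264443047919652
```

```bash
cat > rk.py <<'E'
from h import *
o=readout.observe();R=Ro.from_rotvec(o["ee_rot"]).as_matrix();yw=np.radians(11.7)
X=np.array([np.cos(yw),np.sin(yw),0]);Y=np.array([-np.sin(yw),np.cos(yw),0]);Z=np.array([0,0,1.])
ref=np.array([.56,-.0088,.2551])  # TCP when knob was at rack (-121.8,-5.1,+82.5) mm
d=o["position"]-ref;c=np.array([-121.8,-5.1,82.5])+1e3*np.array([X@d,Y@d,d[2]])
if __name__=="__main__":
    import sys
    print(o["clock"],"rack pos mm",c,"F rack",[round(float(v@o["force"]),2) for v in(X,Y,Z)],"w",o["width"],"j",o["joints"])
    want=orient(11.8,40);print("turn",Ro.from_matrix(R.T@want).as_rotvec())
    for t in sys.argv[1:]:
        t=np.array(eval(t),float);e=(t-c)/10;print(t,"cmd cm",(R.T@(X*e[0]+Y*e[1]+Z*e[2])).round(2))
E
python3 rk.py "(-100,-2.2,40)" "(-85,-2.2,8)"
```

```text
18.9 rack pos mm [-121.81    -4.95    82.626] F rack [0.51, 0.55, -1.58] w 0.19063606948937353 j [ 0.053  0.038 -0.001  2.437  3.961  0.276 -2.205]
turn [ 0.003  0.002 -0.003]
[-100.    -2.2   40. ] cmd cm [1.87 0.25 4.41]
[-85.   -2.2   8. ] cmd cm [3.36 0.24 7.61]
```

Emit:
drive_tool(commands=[[[0,0,0],[1.0,0.25,2.4],-1],[[0,0,0],[1.9,0.25,4.4],-1],[[0,0,0],[2.6,0.25,6.1],-1],[[0,0,0],[3.1,0.25,7.1],-1],[[0,0,0],[3.36,0.24,7.6],-1],[[0,0,0],[3.36,0.24,7.6],-1],[[0,0,0],[3.36,0.24,7.6],-1]])

```text
clock: 19.48
position: [0.5941, 0.002, 0.1793]
ee_rot: [-0.232, 2.26, 0.115]
force: [-0.4, -0.8, -1.5]
width: 0.189
gripper_force: 59.9
```

```bash
python3 rk.py "(-85,-2.2,8)" "(-45,-2.2,8)" "(-28,-2.2,8)" "(1,-2.2,8)"; python3 - <<'E'
from h import *
S=cams.get_image("scene");T=cams.get_image("top")
z=lambda im,x,y,w,h,k:cv2.resize(im[y:y+h,x:x+w],(w*k,h*k),interpolation=cv2.INTER_CUBIC)
a=np.zeros((600,800,3),np.uint8);a[:600,:400]=z(S,310,110,80,120,5);a[:400,400:]=z(T,275,130,80,80,5)
cv2.imwrite("pics/c10.png",a)
E
```

```text
19.4833 rack pos mm [-86.237  -1.468   6.67 ] F rack [-0.53, -0.74, -1.5] w 0.18930236903026576 j [-0.038  0.266  0.063  2.468  3.553  0.489 -1.806]
turn [ 0.004 -0.001 -0.003]
[-85.   -2.2   8. ] cmd cm [-0.18 -0.07  0.01]
[-45.   -2.2   8. ] cmd cm [-2.76 -0.08  3.07]
[-28.   -2.2   8. ] cmd cm [-3.85 -0.09  4.37]
[ 1.  -2.2  8. ] cmd cm [-5.71 -0.1   6.59]
```

View pics/c10.png

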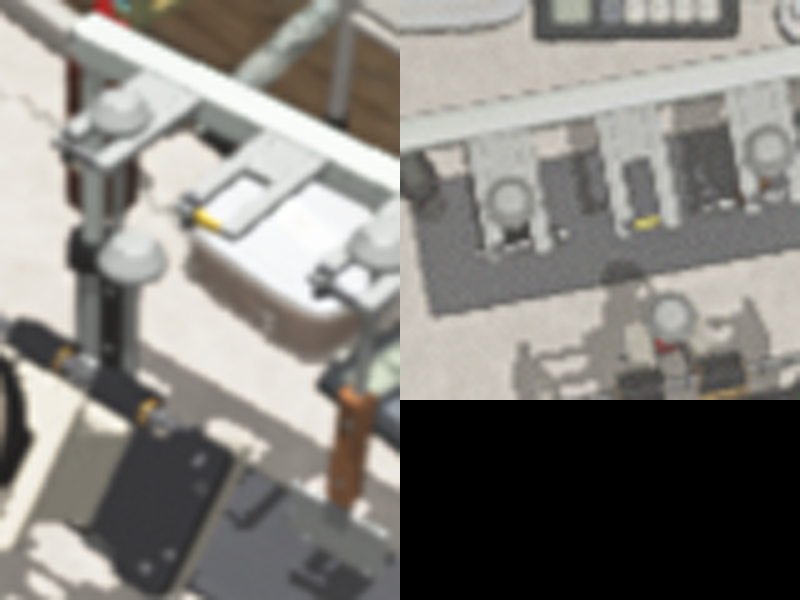

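The slice knob at top crop (671,316) sits about 1 mm to the -y side of the centre line and 86 mm in front, which agrees with the pose estimate. Now I'll insert it through the gate.

Emit:
drive_tool(commands=[[[0,0,0],[-1.3,-0.08,1.3],-1],[[0,0,0],[-2.1,-0.08,2.3],-1],[[0,0,0],[-2.76,-0.08,3.07],-1],[[0,0,0],[-3.2,-0.09,3.6],-1],[[0,0,0],[-3.55,-0.09,4.0],-1],[[0,0,0],[-3.85,-0.09,4.37],-1],[[0,0,0],[-4.15,-0.09,4.75],-1],[[0,0,0],[-4.5,-0.1,5.13],-1],[[0,0,0],[-4.8,-0.1,5.5],-1],[[0,0,0],[-5.1,-0.1,5.87],-1],[[0,0,0],[-5.4,-0.1,6.25],-1],[[0,0,0],[-5.71,-0.1,6.6],-1],[[0,0,0],[-5.85,-0.1,6.75],-1],[[0,0,0],[-5.85,-0.1,6.75],-1],[[0,0,0],[-5.85,-0.1,6.75],-1]])

```text
clock: 20.83
position: [0.6813, 0.0195, 0.1799]
ee_rot: [-0.233, 2.261, 0.114]
force: [0.0, -0.5, -2.2]
width: 0.196
gripper_force: 59.9
```

```bash
python3 rk.py "(2,-1,8)" "(2,0,0)" "(1,0,-1)"; python3 - <<'E'
from h import *
S=cams.get_image("scene");T=cams.get_image("top")
z=lambda im,x,y,w,h,k:cv2.resize(im[y:y+h,x:x+w],(w*k,h*k),interpolation=cv2.INTER_CUBIC)
a=np.zeros((600,800,3),np.uint8);a[:600,:400]=z(S,310,110,80,120,5);a[:400,400:]=z(T,275,130,80,80,5)
cv2.imwrite("pics/c11.png",a)
E
```

```text
20.8333 rack pos mm [ 2.728 -1.978  7.316] F rack [-0.09, -0.48, -2.25] w 0.1957054075903205 j [-0.068  0.361  0.045  2.282  3.545  0.394 -1.844]
turn [ 0.004 -0.001 -0.002]
[ 2. -1.  8.] cmd cm [-0.01  0.1  -0.1 ]
[2. 0. 0.] cmd cm [0.61 0.19 0.42]
[ 1.  0. -1.] cmd cm [0.75 0.19 0.4 ]
```

View pics/c11.png

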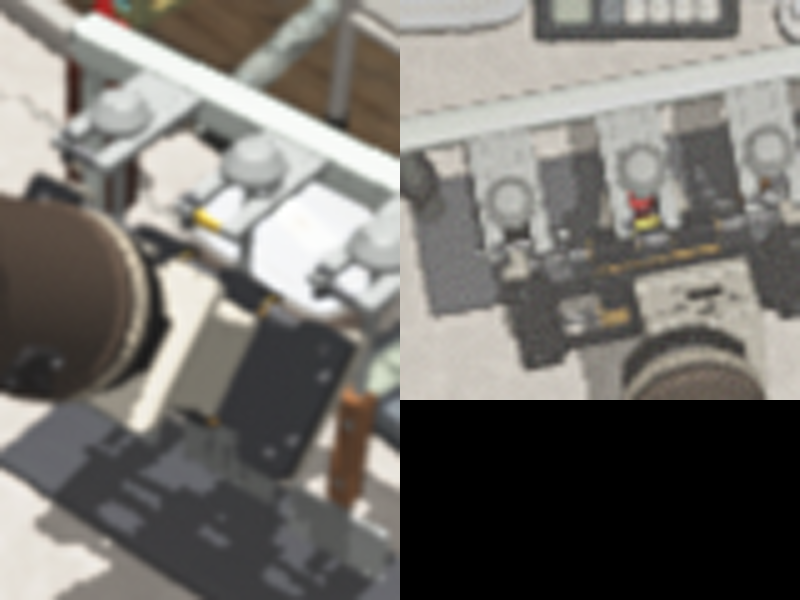

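The gate is shut again: yellow is visible across the mouth at (208,218), in front of the neck. The knob is over the fork and the neighbours are undisturbed. Next I'll lower it gently.

Emit:
drive_tool(commands=[[[0,0,0],[0.1,0.05,0],-1],[[0,0,0],[0.2,0.1,0.1],-1],[[0,0,0],[0.3,0.1,0.2],-1],[[0,0,0],[0.4,0.1,0.28],-1],[[0,0,0],[0.47,0.1,0.33],-1],[[0,0,0],[0.53,0.1,0.36],-1],[[0,0,0],[0.53,0.1,0.36],-1]])

```text
clock: 21.52
position: [0.6803, 0.0202, 0.1734]
ee_rot: [-0.233, 2.261, 0.114]
force: [0.2, -0.7, -1.2]
width: 0.189
gripper_force: 59.9
```

```bash
python3 rk.py "(1,0,-1)" "(1,0,-2)"
```

```text
21.5167 rack pos mm [ 1.921 -1.101  0.753] F rack [0.08, -0.74, -1.17] w 0.18913346608775444 j [-0.078  0.374  0.054  2.29   3.53   0.414 -1.831]
turn [ 0.004 -0.002 -0.003]
[ 1.  0. -1.] cmd cm [0.19 0.11 0.04]
[ 1.  0. -2.] cmd cm [0.27 0.11 0.11]
```

Emit:
drive_tool(commands=[[[0,0,0],[0.04,0.04,0.03],-1],[[0,0,0],[0.08,0.08,0.06],-1],[[0,0,0],[0.12,0.08,0.1],-1],[[0,0,0],[0.12,0.08,0.1],-1]])

```text
clock: 21.85
position: [0.6807, 0.021, 0.1726]
ee_rot: [-0.232, 2.26, 0.114]
force: [-1.0, -0.4, 1.6]
width: 0.191
gripper_force: 59.9
```

Emit:
drive_tool(commands=[[[0,0,0],[0.04,0,0.03],-1],[[0,0,0],[0.08,0,0.06],-1],[[0,0,0],[0.08,0,0.06],-1]])

```text
clock: 22.1
position: [0.6809, 0.0211, 0.172]
ee_rot: [-0.232, 2.259, 0.114]
force: [-1.3, -0.5, 5.1]
width: 0.189
gripper_force: 59.9
```

Emit:
drive_tool(commands=[[[0,0,0],[-0.05,0,-0.04],-1],[[0,0,0],[-0.07,0,-0.06],-1],[[0,0,0],[-0.07,0,-0.06],-1]], newtons=20)

```text
clock: 22.35
position: [0.6805, 0.0213, 0.1723]
ee_rot: [-0.233, 2.26, 0.114]
force: [0.5, 1.3, 3.3]
width: 0.195
gripper_force: 20.0
```

Emit:
drive_tool(commands=[[[0,0,0],[0,0,0],-0.55],[[0,0,0],[0,0,0],-0.5],[[0,0,0],[0,0,0],-0.4],[[0,0,0],[0,0,0],-0.3],[[0,0,0],[0,0,0],-0.25],[[0,0,0],[0,0,0],-0.25]])

```text
clock: 22.85
position: [0.6801, 0.0208, 0.1718]
ee_rot: [-0.232, 2.261, 0.114]
force: [0.1, 0.1, -0.2]
width: 0.373
gripper_force: 0.0
```

```bash
python3 rk.py "(-40,-1,0)" "(-90,-1,0)"
```

```text
22.85 rack pos mm [ 1.795 -0.435 -0.833] F rack [0.16, 0.05, -0.22] w 0.3725910652669002 j [-0.082  0.377  0.057  2.292  3.525  0.419 -1.828]
turn [ 0.003 -0.002 -0.003]
[-40.  -1.   0.] cmd cm [ 2.63 -0.05 -3.25]
[-90.  -1.   0.] cmd cm [ 5.85 -0.03 -7.08]
```

Emit:
drive_tool(commands=[[[0,0,0],[0.4,0,-0.5],-0.25],[[0,0,0],[1.2,0,-1.5],-0.25],[[0,0,0],[2.0,0,-2.5],-0.25],[[0,0,0],[2.9,0,-3.5],-0.25],[[0,0,0],[3.9,0,-4.7],-0.25],[[0,0,0],[4.9,0,-5.9],-0.25],[[0,0,0],[5.8,0,-7.0],-0.25],[[0,0,0],[5.8,0,-7.0],-0.25],[[0,0,0],[5.8,0,-7.0],-0.25],[[0,0,0],[5.8,0,-7.0],-0.25]])

```text
clock: 23.68
position: [0.592, 0.0024, 0.1731]
ee_rot: [-0.233, 2.26, 0.114]
force: [0.3, 0.2, 0.2]
width: 0.375
gripper_force: 0.0
```

```bash
python3 rk.py; python3 - <<'E'
from h import *
S=cams.get_image("scene");T=cams.get_image("top")
z=lambda im,x,y,w,h,k:cv2.resize(im[y:y+h,x:x+w],(w*k,h*k),interpolation=cv2.INTER_CUBIC)
a=np.zeros((600,800,3),np.uint8);a[:600,:400]=z(S,310,110,80,120,5);a[:400,400:]=z(T,275,130,80,80,5)
cv2.imwrite("pics/c12.png",a)
E
```

```text
23.6833 rack pos mm [-88.24   -0.658   0.54 ] F rack [0.3, 0.12, 0.24] w 0.37502018801337456 j [-0.048  0.281  0.074  2.48   3.538  0.514 -1.79 ]
turn [ 0.003 -0.    -0.003]
```

View pics/c12.png

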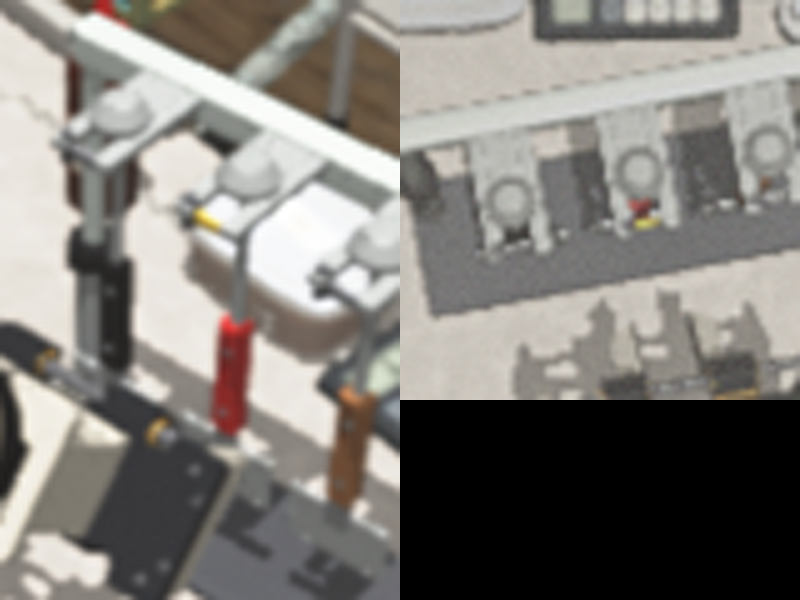

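The slice hangs upright in the middle place with its handle at (233,375). The gate at (208,218) is shut, the neighbours hang still and the gripper is clear. I'll hold a second to let it settle, then hand in.

Emit:
drive_tool(commands=[[[0,0,0],[0.3,0,-0.3],-0.25],[[0,0,0],[0.3,0,-0.3],-0.25],[[0,0,0],[0.3,0,-0.3],-0.25],[[0,0,0],[0.3,0,-0.3],-0.25],[[0,0,0],[0.3,0,-0.3],-0.25],[[0,0,0],[0.3,0,-0.3],-0.25],[[0,0,0],[0.3,0,-0.3],-0.25],[[0,0,0],[0.3,0,-0.3],-0.25]])

```text
clock: 24.45
position: [0.5872, 0.0014, 0.1723]
ee_rot: [-0.232, 2.261, 0.114]
force: [-0.2, 0.2, -0.7]
width: 0.376
gripper_force: 0.0
```

```bash
python3 -c "
from cell import job
print(job.sign_off())"
```

```text
the job is handed in; nothing more can be done
None
```

The slice hangs in the middle place with the gate shut behind its neck and the neighbouring tools undisturbed; the job was handed in at about 24.5 s, and no verdict came back.

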